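# Clear the blocked filling tubes into the catch tray

### The job

Slide the catch tray out from under the boards, leaving the boards neatly stacked in their rack, and set it under the open far ends of the filling tubes. With the wooden dowel push every stuck plug out of the tubes through the far end so that they all finish in the tray, then lay the dowel back in its rest. Leave the other things on the table alone.

Things in the scene. Friction and masses are not known exactly. Their poses are not given: they have to be found in the camera images.
- block: Fixed grey block with four parallel steel tubes in a row. Origin on the table under the row's middle. Tubes lie along block y (from -35 to +35 mm), bore axes 70 mm up, at block x = -51, -17, 17, 51 mm; bore 22, outside 28 mm, an 11 mm slot along the top. Plugs leave at the +y end. Block and foot fill the space below the tubes from y = -50 to 0 mm only; beyond it the tubes overhang freely.
- clips (a point): Point of the block at the middle of the row, y = +22 mm, bore height. At this y a small sprung clip bulges 3.5 mm into each bore from the block's -x side; driving a plug past it towards +y takes roughly 3 to 10 N, so the dowel's end must go on to the +y mouth (y = +35 mm) or a little beyond.
- rest: Fixed grey rest for the dowel: foot plate 190 x 50 mm and two open V saddles at x = -80 and +80 mm, saddle tops about 50 mm high, mouths about 37 mm wide in y. Origin on the table under its middle; a dowel in it lies along the rest's x, its axis 38 mm above the table.
- dowel: Loose beech pusher, about 60 g: round rod 12 mm thick, 230 mm long, with a square grip 18 x 18 mm and 50 mm long around its middle; both ends alike. Origin: its centre; x runs along it. Starts lying in the saddles of the rest.
- rack: Fixed steel guard around the stack: four upright sheets 58 mm high, side sheets 200 mm long, 144 mm across. Front sheet at x = -89 mm stops 23 mm above the table, so the 18 mm high tray can slide out below it towards the rack's -x (175 mm or more to be clear of it) while the boards are held back and sink to the table. Origin on the table under its middle.
- tray: Loose aluminium catch tray, 0.28 to 0.46 kg, outside 170 (x) x 132 (y) x 18 mm high, rims 8 mm thick, inside 154 x 116 mm. An upright grip plate stands out on its -x side: 14 mm thick in y, x = -98 to -136 mm, 2 to 42 mm above the table. Origin: underside, middle of the outline. Starts below the boards in the rack, axes along the rack's, grip plate sticking out on the -x side.
- plug0: White plastic plug, 20 mm diameter, 32 mm long, about 40 g, axis along its y, origin at its centre. May be absent. If present it starts stuck in the tube at block x = -51 mm, its centre 3 to 17 mm short of mid-length (block y = -17 to -3 mm).
- plug1: White plastic plug, 20 mm diameter, 32 mm long, about 40 g, axis along its y, origin at its centre. May be absent. If present it starts stuck in the tube at block x = -17 mm, its centre 3 to 17 mm short of mid-length (block y = -17 to -3 mm).
- plug2: White plastic plug, 20 mm diameter, 32 mm long, about 40 g, axis along its y, origin at its centre. May be absent. If present it starts stuck in the tube at block x = 17 mm, its centre 3 to 17 mm short of mid-length (block y = -17 to -3 mm).
- plug3: White plastic plug, 20 mm diameter, 32 mm long, about 40 g, axis along its y, origin at its centre. May be absent. If present it starts stuck in the tube at block x = 51 mm, its centre 3 to 17 mm short of mid-length (block y = -17 to -3 mm).
- board0: White plastic board 156 x 128 x 10 mm, 0.12 kg, loose, number 1 from below of the three resting on the tray's rims inside the rack. Origin: middle of its underside.
- board1: White plastic board 156 x 128 x 10 mm, 0.12 kg, loose, number 2 from below of the three resting on the tray's rims inside the rack. Origin: middle of its underside.
- board2: White plastic board 156 x 128 x 10 mm, 0.12 kg, loose, number 3 from below of the three resting on the tray's rims inside the rack. Origin: middle of its underside.
- oil_bottle: Green glass bottle, 56 mm diameter, 170 mm high; a bystander, to be left alone. Origin: underside centre.
- spice_jar: Jar, 60 mm diameter, 90 mm high; a bystander, to be left alone. Origin: underside centre.
- ramekin: White bowl, 70 mm diameter, 40 mm high; a bystander, to be left alone. Origin: underside centre.
- mug: White mug, 76 mm diameter, 90 mm high; a bystander, to be left alone. Origin: underside centre.
- tin: Tin can, 72 mm diameter, 100 mm high; a bystander, to be left alone. Origin: underside centre.
- spoon: Spoon lying on the table; a bystander, to be left alone. Origin: underside centre.
There are look-alikes about, which are no part of the job. What is shaped like the rack but blue is not meant. What is shaped like the rest but yellow is not meant.

How it is judged:
By the outcome, as a careful person would: the job done as asked, in the order asked, and still so for the second after the job is handed in, with the robot touching nothing.
Of plug0, plug1, plug2, plug3 only 2 to 4 are there at a start; the rules pass over those that are not, and their reading is None.
At some moment in a run one of dowel may be knocked a few centimetres aside while the robot is not near it.
Once in a run the grip may slacken for a moment while it holds something.
It also fails if it takes over 210 s, if anything falls off the work surface, if the arm or the gripper's body presses on something with over 40 N, if the wrist force passes 120 N, or if a joint passes its speed limit or range.

### The arm

A 6-joint arm with a two-finger parallel gripper is mounted at the origin on the work surface. World frame = base frame: x ahead of the robot, y to its left, z up, the work surface at z = 0. Lengths are in mm, angles in rad, forces in N, time in s.
With the tool pointing down it reaches from about 350 to 775 mm from the base axis. Payload 7.3 kg.
Tool frame: the origin (TCP) lies at the very end of the fingers, on their centre line; the grasp point (between the pads) lies 19 mm behind it; x points along the fingers, y is the direction in which the jaws open and shut, and the axes are right-handed (so a half turn about x gives the same grasp; the last joint's range is limited). The gripper opens to 92 mm and grips with 3 to 60 N. Pads are 19 mm wide; open, the fingers measure 130 mm over their backs; the gripper's body (75 mm by 190 mm) begins 47 mm behind the grasp point.
Start: joints at [-1.396, 0.342, 1.524, -0, 1.275, -0.146], TCP at [165.569, -498.229, 226.741] pointing down, gripper open.
Joint ranges: [-2.53, 2.53], [-0.77, 2.02], [0.04, 2.7], [-1, 4.14], [0.28, 2.66], [-3.11, 3.11]. Speed limits (rad/s): [2.57, 2.57, 3.14, 3.14, 3.14, 3.14].

### API

Orientations are given as [roll, pitch, yaw] about the fixed x, y, z axes, in that order (R = Rz(yaw) Ry(pitch) Rx(roll)).
In Python, from plant import sensors, capture, bot gives the robot as it stands.
- The arm moves only by the shell command python3 -m crank 'ROWS' [OPENING]. ROWS is JSON, a list of rows, each an object of numbers: "dx", "dy", "dz": the shift along the tool's x, y, z in cm; "spin": the turn about the tool's x in rad. A call has 1 to 20 rows; each row is the pose to reach, as a shift and turn from the pose commanded when the call began, along the tool's axes at that moment; what a row does not reach only later rows make up. A row lasts 1/12 s, in which the tool goes at most 41.7 mm and 7.16 degrees, less where a joint would pass 70% of its speed; a pose out of reach is approached as far as the arm can. A call with a gripper value outside its range is refused whole. OPENING is the opening in per cent of the stroke, from 0 (shut) to 100 (fully open), set as the call begins (- or left out, the last holds). The fingers move at their own pace and stop on an object; the grip force is fixed at half the most. Time passes only in rows, so rows that repeat a pose let the fingers close. It gives the time, the measured TCP pose, the force and the opening at its end, in the units of the state.
- sensors.get_obs(): the state, without advancing time (a new reading comes with each control period).
- capture(name): name is "scene" or "side" or "wrist"; returns a dict with "frame" (400x640x3 uint8, blue, green, red), "vfov" (degrees; the focal length in pixels is half the picture's height over the tangent of half this angle, whatever the lens; pixels are square), "cx", "cy" (the principal point, pixels), "k1" (the pictures are not rectified: a ray, as slopes to the right and down, at radius r is drawn at 1 + k1 r^2 times it, then the intrinsics apply), "view" (4x4, takes a point from world to camera coordinates); the wrist camera has in their place "mount" (4x4, takes a point from camera to tool coordinates, whose origin is the TCP and whose axes are the tool frame's). Camera axes: x right, y down, z forward; pixel columns grow to the right and rows downward; lengths in mm; the calibration is good to about 2 mm. A picture is of the moment at which its call begins: read the wrist's pose just before it. There is no depth.
- bot.close_job(): hands the job in, once; it reports no verdict.
The state is a dict: "time": time; "joint_positions": joint angles; "dq": joint speeds; "tau": joint torques, N m; "tool_pos": TCP position; "tcp_rot": TCP orientation; "contact_force": force on the tool from outside, world axes, zero at the start; "moment": the same for the moment, N m; "grip_width": finger opening in mm.
Only numpy, scipy, OpenCV 4.12 (cv2) and the standard library are available. Lean on these libraries where they do the work, as an engineer would, in place of code of your own. Each camera call takes 0.05 s, during which the arm holds its last target.

## Working session

There is one attempt and no reset: what is moved stays moved. The work goes in short steps, Python scripts to look and compute and a shell command to move; the robot and the scene stay as the last step left them, time stands still between calls to the robot, and variables do not carry over. Pictures are saved under pics/ and viewed, and the job is handed in when it is done.

```bash
ls; mkdir -p pics
python3 - <<'E'
from plant import sensors, capture, bot
import cv2
print(sensors.get_obs())
for n in ["scene","side","wrist"]:
    c=capture(n); cv2.imwrite(f"pics/{n}0.png",c["frame"]); print({k:v for k,v in c.items() if k!="frame"})
E
```

```text
pics
{'time': 0.0, 'joint_positions': array([-1.39602199e+00,  3.42710310e-01,  1.52500087e+00, -8.90266673e-06,
        1.27538304e+00, -1.46005648e-01]), 'dq': array([-0.00070532,  0.00068303,  0.0007344 ,  0.00235716,  0.00023271,
        0.00169276]), 'tau': array([-1.06962285e-03, -4.31236124e+01, -2.44219315e+01,  7.14340713e-02,
        5.59554377e-02, -1.36664776e-04]), 'tool_pos': array([ 165.48229694, -497.82072894,  226.0570357 ]), 'tcp_rot': array([-1.71113251,  1.56929474,  1.75124273]), 'contact_force': array([-0.20941606, -0.41379788,  0.27827194]), 'moment': array([-0.00336687, -0.04129178, -0.03874   ]), 'grip_width': 91.65790016525807}
{'vfov': 55.755304920017295, 'cx': 320.27981613901267, 'cy': 202.54484208384258, 'k1': 0.022254188473814305, 'view': array([[ 1.29617441e-01,  9.91506887e-01, -1.06494719e-02,
         3.07038513e+01],
       [ 8.40000552e-01, -1.15505526e-01, -5.30148608e-01,
        -4.05099525e+02],
       [-5.26876069e-01,  5.97709435e-02, -8.47837863e-01,
         1.60509859e+03],
       [ 0.00000000e+00,  0.00000000e+00,  0.00000000e+00,
       
[... 239 characters left out ...]
119e-01,  6.92218415e-01, -6.89794341e-01,
         2.14984493e+02],
       [ 1.87183182e-01, -6.64008037e-01, -7.23916972e-01,
         1.03383829e+03],
       [ 0.00000000e+00,  0.00000000e+00,  0.00000000e+00,
         1.00000000e+00]])}
{'vfov': 60.28097396252382, 'cx': 326.83497435490926, 'cy': 202.63494056392858, 'k1': -0.003932847368098956, 'mount': array([[-6.48953940e-04, -2.43497189e-01,  9.69901386e-01,
        -1.56867914e+02],
       [ 9.99999400e-01,  6.97789116e-04,  8.44274739e-04,
        -1.45471328e+00],
       [-8.82365156e-04,  9.69901352e-01,  2.43496590e-01,
        -6.44559688e+01],
       [ 0.00000000e+00,  0.00000000e+00,  0.00000000e+00,
         1.00000000e+00]])}
```

View pics/scene0.png

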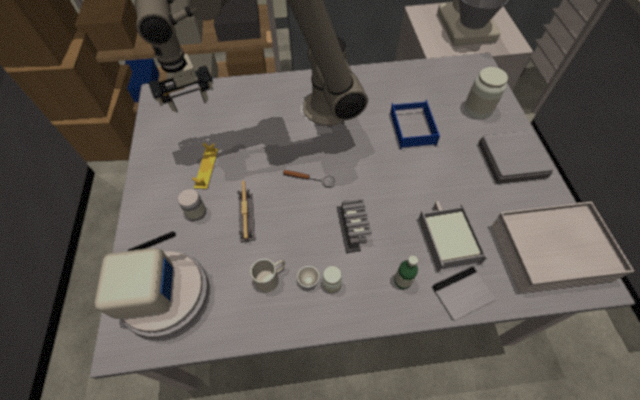

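View pics/side0.png

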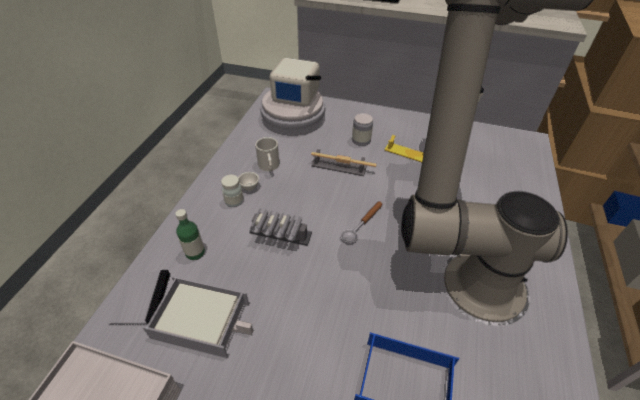

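View pics/wrist0.png

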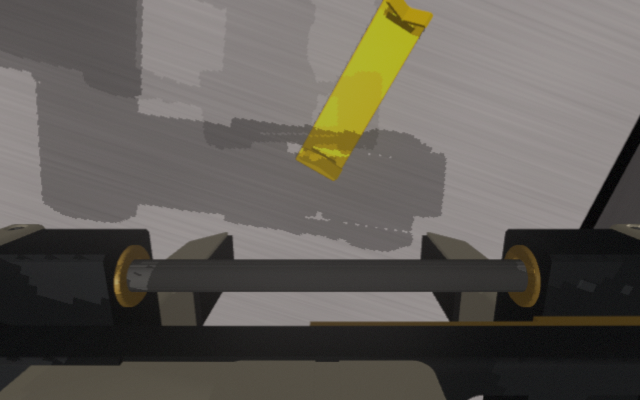

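```bash
cat > h.py <<'E'
from plant import sensors, capture, bot
import cv2, numpy as np
from scipy.spatial.transform import Rotation as R
from scipy.optimize import least_squares
def intr(c):
    f=200/np.tan(np.radians(c["vfov"])/2); return f
def toolT(o=None):
    o=o or sensors.get_obs(); T=np.eye(4); T[:3,:3]=R.from_euler('xyz',o["tcp_rot"]).as_matrix(); T[:3,3]=o["tool_pos"]; return T
def view(c,T=None):
    return c["view"] if "view" in c else np.linalg.inv(T@c["mount"])
def proj(c,P,T=None):
    V=view(c,T); P=np.atleast_2d(P); q=P@V[:3,:3].T+V[:3,3]; s=q[:,:2]/q[:,2:]; r2=(s**2).sum(1,keepdims=True)
    return s*(1+c["k1"]*r2)*intr(c)+[c["cx"],c["cy"]]
def ray(c,uv,T=None):
    V=view(c,T); d=(np.atleast_2d(uv)-[c["cx"],c["cy"]])/intr(c); s=d.copy()
    for _ in range(20): s=d/(1+c["k1"]*(s**2).sum(1,keepdims=True))
    D=np.c_[s,np.ones(len(s))]@V[:3,:3]; O=-V[:3,:3].T@V[:3,3]; return O,D
def at(c,uv,z,T=None):
    O,D=ray(c,uv,T); return O+D*((z-O[2])/D[:,2])[:,None]
import pickle
def shot(n,tag):
    o=sensors.get_obs(); c=capture(n); c["T"]=toolT(o); pickle.dump(c,open(f"pics/{tag}.pkl","wb")); cv2.imwrite(f"pics/{tag}.png",c["frame"]); return c
def load(tag): return pickle.load(open(f"pics/{tag}.pkl","rb"))
def crop(c,x0,y0,w,h,s,name):
    im=c["frame"][y0:y0+h,x0:x0+w]; im=cv2.resize(im,None,fx=s,fy=s,interpolation=cv2.INTER_CUBIC)
    st=20
    for x in range((x0//st+1)*st,x0+w,st):
        cv2.line(im,((x-x0)*s,0),((x-x0)*s,6),(0,0,255),1); cv2.putText(im,str(x),((x-x0)*s-10,16),0,.35,(0,0,255),1)
    for y in range((y0//st+1)*st,y0+h,st):
        cv2.line(im,(0,(y-y0)*s),(6,(y-y0)*s),(0,0,255),1); cv2.putText(im,str(y),(8,(y-y0)*s+4),0,.35,(0,0,255),1)
    cv2.imwrite(f"pics/{name}.png",im)
E
python3 - <<'E'
from h import *
c=shot("scene","sc"); crop(c,220,160,150,110,5,"sc_a"); crop(c,400,180,130,110,6,"sc_b")
c=shot("side","sd"); crop(c,230,130,160,120,5,"sd_a"); crop(c,130,260,140,100,5,"sd_b")
print(sensors.get_obs()["time"])
E
```

```text
0.25
```

View pics/sc_a.png

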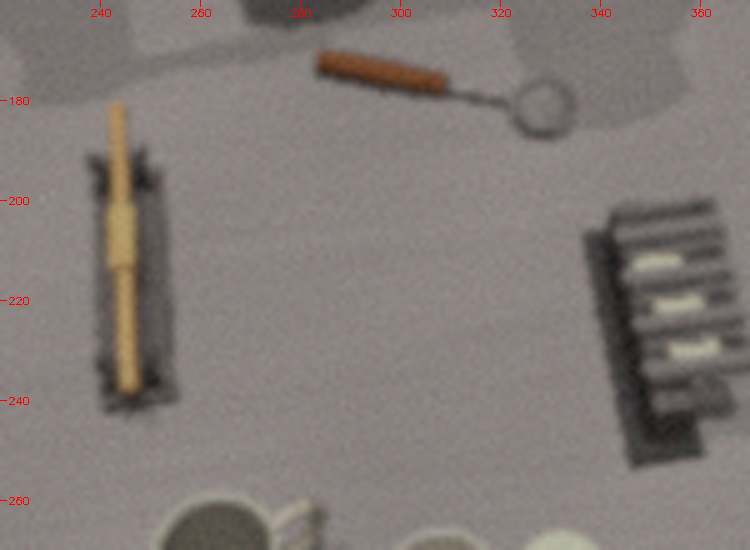

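View pics/sc_b.png

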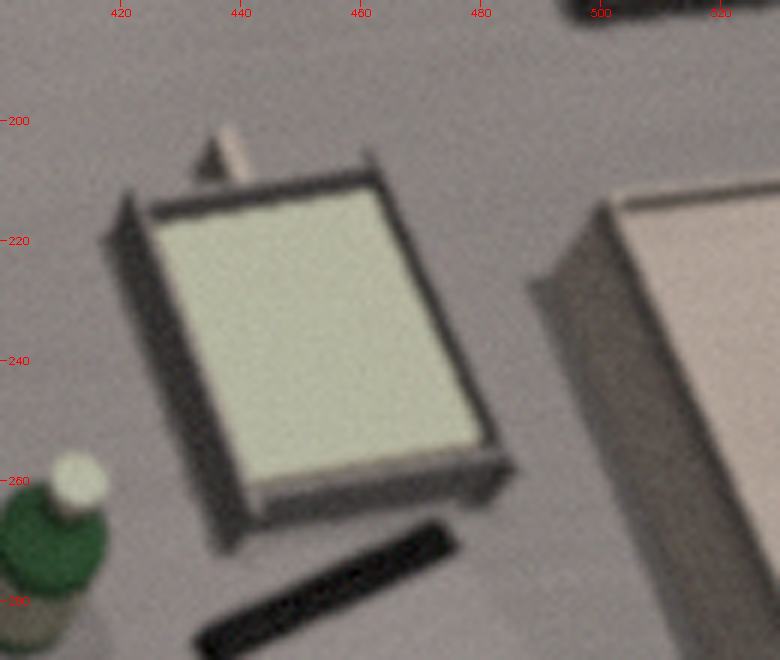

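View pics/sd_a.png

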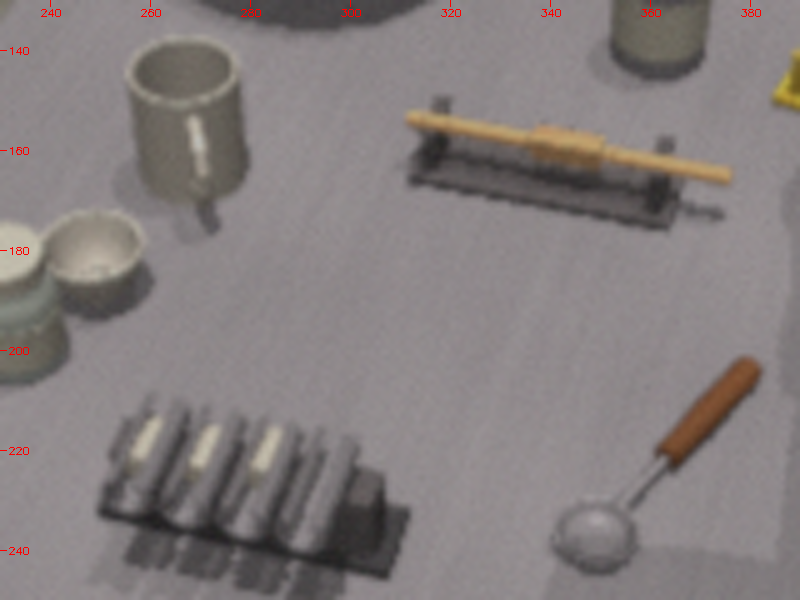

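View pics/sd_b.png

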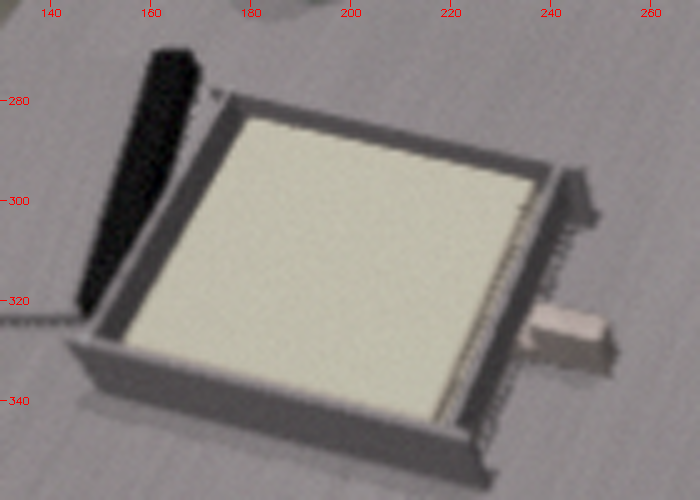

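Run:
```python
from h import *
s=load("sc"); d=load("sd")
np.set_printoptions(precision=1,suppress=True)
print("rack sc",at(s,[[421.5,212],[462,205],[485.5,257.5],[442,263]],58))
print("rack sd",at(d,[[176.5,279],[246,293],[224,347.5],[147,328.5]],58))
print("grip sc",at(s,[[437,201.5],[441,208]],42)); print("grip sd",at(d,[[238,320],[251,323]],42))
print("dowel sc",at(s,[[243.5,181],[246,238.5],[244.2,207]],38)); print("sd",at(d,[[312,153.7],[376,165],[344,159.5]],38))
print("plugs sc",at(s,[[351,212],[355.5,220.5],[359.5,229.5]],77)); print("sd",at(d,[[259,218.5],[271,220],[284,220]],77))
```

```text
rack sc [[588.3 232.4  58. ]
 [580.  373.5  58. ]
 [773.2 382.4  58. ]
 [773.3 245.1  58. ]]
rack sd [[765.8 248.8  58. ]
 [581.8 234.6  58. ]
 [572.7 375.6  58. ]
 [761.1 386.6  58. ]]
grip sc [[546.  302.   42. ]
 [573.1 307.7  42. ]]
grip sd [[576.2 299.2  42. ]
 [543.6 297.3  42. ]]
dowel sc [[ 365.1 -356.4   38. ]
 [ 597.5 -353.5   38. ]
 [ 475.5 -356.5   38. ]]
sd [[ 593.8 -354.6   38. ]
 [ 367.5 -361.    38. ]
 [ 478.9 -357.    38. ]]
plugs sc [[567.4  -2.7  77. ]
 [600.9   6.2  77. ]
 [635.   13.   77. ]]
sd [[637.   13.2  77. ]
 [602.6   8.5  77. ]
 [567.6  -2.1  77. ]]
```

```bash
cat > ov.py <<'E'
from h import *
def xf(p,P): 
    x,y,a=p; P=np.asarray(P,float); c,s=np.cos(a),np.sin(a)
    return np.c_[x+c*P[:,0]-s*P[:,1], y+s*P[:,0]+c*P[:,1], P[:,2]]
def tubes():
    L=[]
    t=np.linspace(0,2*np.pi,24)
    for X in (-51,-17,17,51):
        for y in (-35,35): L.append(np.c_[X+14*np.cos(t),0*t+y,70+14*np.sin(t)])
        for dx in (-14,14): L.append(np.array([[X+dx,-35,70],[X+dx,35,70]]))
    L.append(np.array([[-51,-50,0],[-51,0,0],[51,0,0],[51,-50,0],[-51,-50,0]]))
    return L
def rack():
    L=[]
    for z in (0,58): 
        for y in (-72,72): L.append(np.array([[-100,y,z],[100,y,z]]))
    L.append(np.array([[-89,-72,58],[-89,72,58]])); L.append(np.array([[-89,-72,23],[-89,72,23]]))
    return L
def tray(z=0):
    b=lambda x,y,z:np.array([[-x,-y,z],[x,-y,z],[x,y,z],[-x,y,z],[-x,-y,z]])
    g=lambda z:np.array([[-136,-7,z],[-98,-7,z],[-98,7,z],[-136,7,z],[-136,-7,z]])
    return [b(85,66,18),b(77,58,18),b(85,66,0),g(42),g(2)]
def rest():
    return [np.array([[-95,-25,2],[95,-25,2],[95,25,2],[-95,25,2],[-95,-25,2]]),np.array([[-80,-18.5,50],[-80,0,32],[-80,18.5,50]]),np.array([[80,-18.5,50],[80,0,32],[80,18.5,50]])]
def dowel(z): return [np.array([[-115,-6,z],[115,-6,z],[115,6,z],[-115,6,z],[-115,-6,z]]),np.array([[-25,-9,z+9],[25,-9,z+9],[25,9,z+9],[-25,9,z+9],[-25,-9,z+9]])]
def draw(c,items,x0,y0,w,h,s,name):
    im=cv2.resize(c["frame"][y0:y0+h,x0:x0+w],None,fx=s,fy=s,interpolation=cv2.INTER_CUBIC)
    cols=[(0,0,255),(255,0,0),(0,255,0),(255,0,255)]
    for i,(p,L) in enumerate(items):
        for l in L:
            q=(proj(c,xf(p,l),c["T"])-[x0-.5,y0-.5])*s
            cv2.polylines(im,[np.round(q).astype(int).reshape(-1,1,2)],False,cols[i%4],1,cv2.LINE_AA)
    cv2.imwrite(f"pics/{name}.png",im)
E
python3 - <<'E'
from ov import *
s=load("sc"); d=load("sd")
B=(586,11,.2); K=(673,309,.065)
draw(s,[(B,tubes())],320,180,70,80,8,"o1"); draw(d,[(B,tubes())],235,190,90,70,8,"o2")
draw(s,[(K,rack()),(K,tray())],400,180,130,110,6,"o3"); draw(d,[(K,rack()),(K,tray())],130,260,140,100,5,"o4")
E
```

```text
(no output)
```

View pics/o1.png

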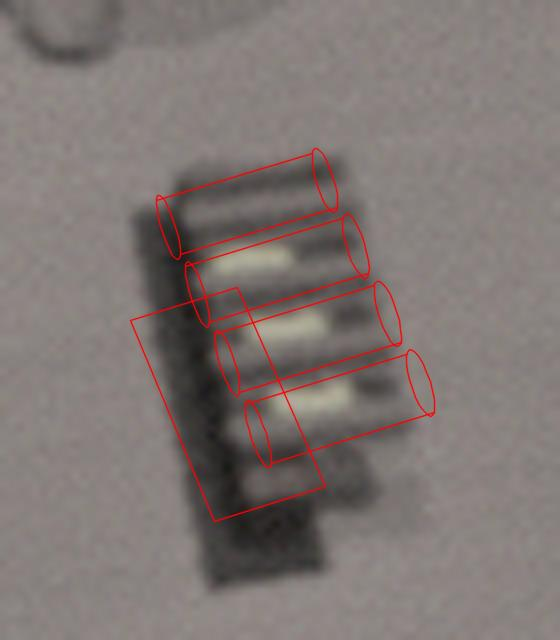

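View pics/o2.png

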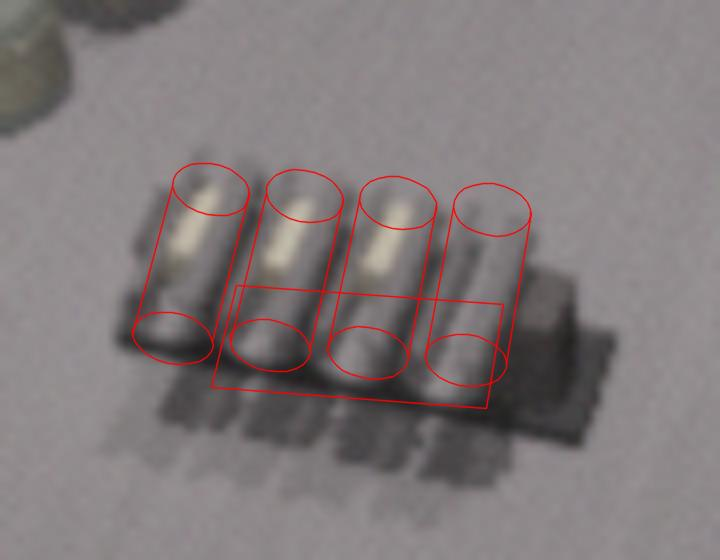

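View pics/o3.png

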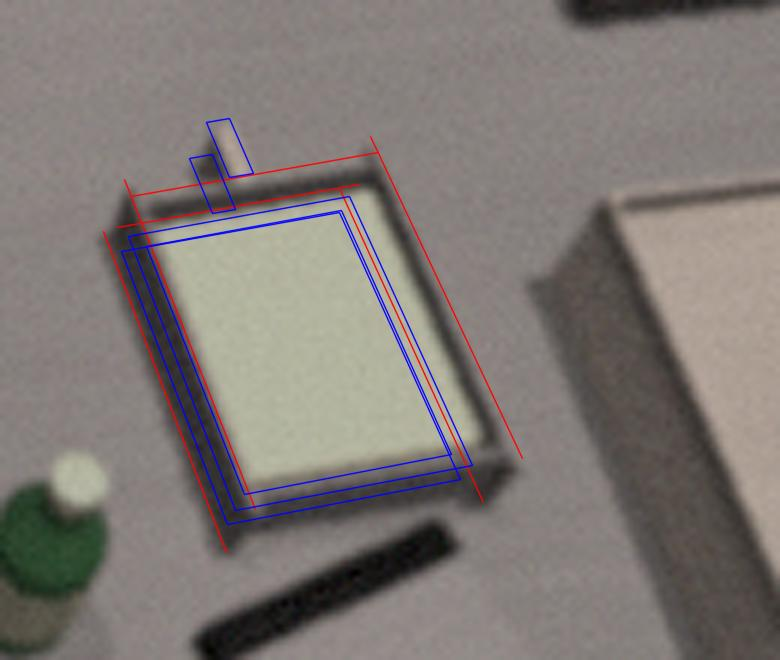

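View pics/o4.png

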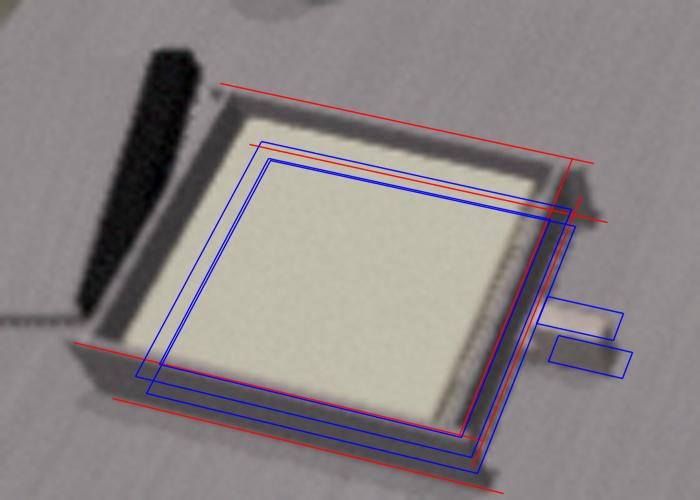

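Run:
```python
from ov import *
s=load("sc"); d=load("sd")
B=(583.4,12.9,.12); K=(677,309,.075)
draw(s,[(B,tubes())],320,180,70,80,8,"o1"); draw(d,[(B,tubes())],235,190,90,70,8,"o2")
draw(s,[(K,rack()),(K,tray()[3:])],400,180,130,110,6,"o3"); draw(d,[(K,rack()),(K,tray()[3:])],130,260,140,100,5,"o4")
for i in (1,3):
    a=cv2.imread(f"pics/o{i}.png"); b=cv2.imread(f"pics/o{i+1}.png"); h=max(a.shape[0],b.shape[0])
    f=lambda m: cv2.copyMakeBorder(m,0,h-m.shape[0],0,0,cv2.BORDER_CONSTANT)
    m=np.hstack([f(a),f(b)]); cv2.imwrite(f"pics/m{i}.png",m[:,:])
print(at(s,[[332,278],[265,270],[308,277],[407,270],[190,205]],0))
```

```text
[[ 754.8783771   -92.10944309    0.        ]
 [ 699.27382724 -301.86796718    0.        ]
 [ 741.37700656 -167.30543902    0.        ]
 [ 760.13791056  149.86747711    0.        ]
 [ 416.48047231 -554.21995236    0.        ]]
```

View pics/m1.png

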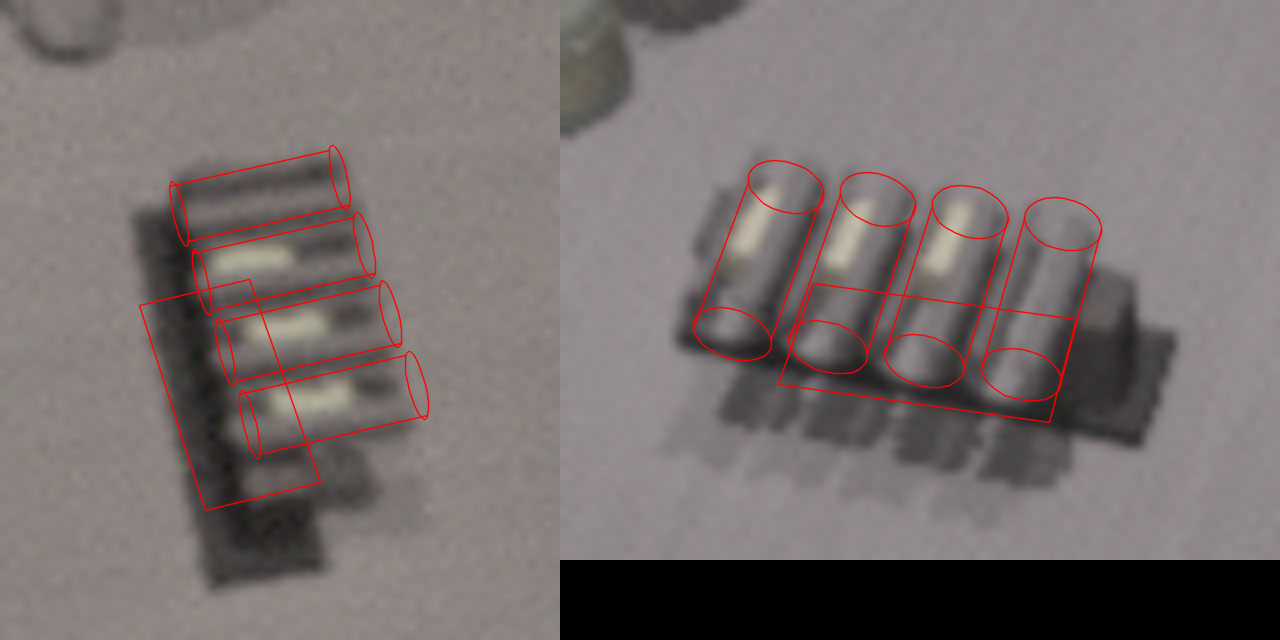

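View pics/m3.png

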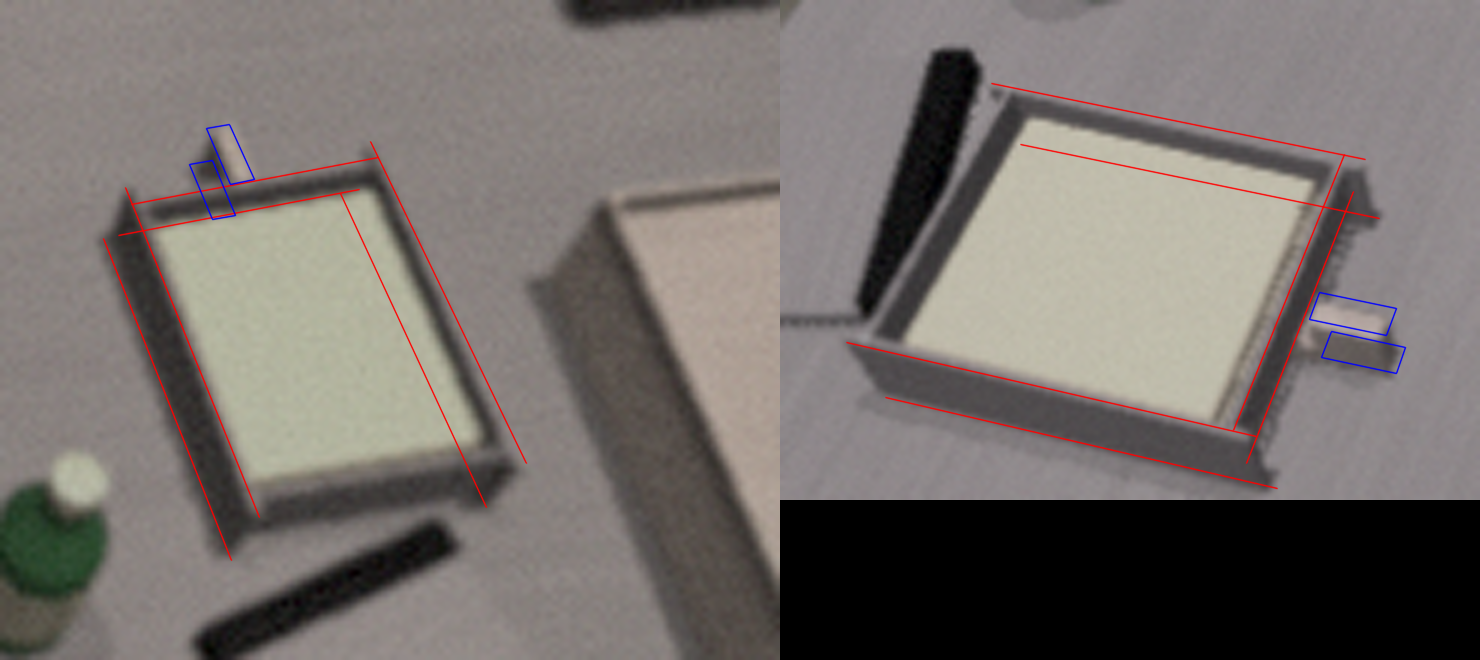

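```bash
cat > mv.py <<'E'
from h import *
import sys
def plan(x,y,z,yaw):
    """yaw: direction of tool y in world (mod pi)"""
    T=toolT(); ty=T[:2,1]; cur=np.arctan2(ty[1],ty[0])
    d=T[:3,:3].T@(np.array([x,y,z])-T[:3,3])/10
    # tool x down: spin + about down = world yaw decreases
    sgn=np.sign(T[2,0]); dy=(yaw-cur+np.pi/2)%np.pi-np.pi/2
    print("now",T[:3,3].round(1),"toolx",T[:3,0].round(4),"yaw",round(cur,4),"q6",sensors.get_obs()["joint_positions"][5].round(3))
    print('"dx":%.2f,"dy":%.2f,"dz":%.2f,"spin":%.3f'%(*d,dy*sgn), "alt spin %.3f"%((dy-np.sign(dy)*np.pi)*sgn), "rows>=",max(np.linalg.norm(d)*10/41.7,abs(dy)/.125))
if __name__=="__main__": plan(*map(float,sys.argv[1:]))
E
python3 mv.py 480 -250 260 1.5708;  python3 mv.py 470 80 260 1.5708
```

```text
now [ 165.6 -498.   226.4] toolx [-1.e-04  7.e-04 -1.e+00] yaw -1.25 q6 -0.146
"dx":-3.34,"dy":-13.63,"dz":-37.66,"spin":0.321 alt spin -2.821 rows>= 9.63817487051931
now [ 165.6 -498.   226.4] toolx [-1.e-04  7.e-04 -1.e+00] yaw -1.25 q6 -0.146
"dx":-3.32,"dy":-45.26,"dz":-47.12,"spin":0.321 alt spin -2.821 rows>= 15.687825650476707
```

```bash
python3 -m crank '[{"dx":-1,"dy":-6,"dz":-18,"spin":0.15},{"dx":-2,"dy":-10,"dz":-28,"spin":0.3},{"dx":-3.34,"dy":-13.63,"dz":-37.66,"spin":0.321},{"dx":-3.34,"dy":-13.63,"dz":-37.66,"spin":0.321},{"dx":-3.34,"dy":-13.63,"dz":-37.66,"spin":0.321},{"dx":-3.34,"dy":-13.63,"dz":-37.66,"spin":0.321},{"dx":-3.34,"dy":-13.63,"dz":-37.66,"spin":0.321},{"dx":-3.34,"dy":-13.63,"dz":-37.66,"spin":0.321},{"dx":-3.34,"dy":-13.63,"dz":-37.66,"spin":0.321},{"dx":-3.34,"dy":-13.63,"dz":-37.66,"spin":0.321},{"dx":-3.34,"dy":-13.63,"dz":-37.66,"spin":0.321},{"dx":-3.34,"dy":-13.63,"dz":-37.66,"spin":0.321}]'; python3 mv.py 490 13 260 1.5708
```

```text
time: 1.25
tool_pos: [480.9, -248.8, 259.8]
tcp_rot: [0.12, 1.57, -3.018]
contact_force: [0.0, -0.0, -0.1]
grip_width: 91.9
now [ 480.9 -248.8  259.8] toolx [-4.e-04 -1.e-04 -1.e+00] yaw -1.5674 q6 0.949
"dx":-0.02,"dy":-26.18,"dz":-1.00,"spin":0.003 alt spin -3.138 rows>= 6.281636983660364
```

```bash
python3 -m crank '[{"dy":-26.2,"dz":-1},{"dy":-26.2,"dz":-1},{"dy":-26.2,"dz":-1},{"dy":-26.2,"dz":-1},{"dy":-26.2,"dz":-1},{"dy":-26.2,"dz":-1},{"dy":-26.2,"dz":-1},{"dy":-26.2,"dz":-1},{"dy":-26.2,"dz":-1},{"dy":-26.2,"dz":-1}]'; python3 -c "
from h import *
shot('wrist','w1')"; python3 mv.py 470 300 260 1.60
```

```text
now [ 480.  -249.8  259.8] toolx [-9.e-04 -1.e-04 -1.e+00] yaw -1.5694 q6 0.948
"dx":-0.03,"dy":-54.98,"dz":0.92,"spin":-0.028 alt spin 3.114 rows>= 13.18596892532842invalid input at $[0]: expected keys dx, dy, dz, spin
```

View pics/w1.png

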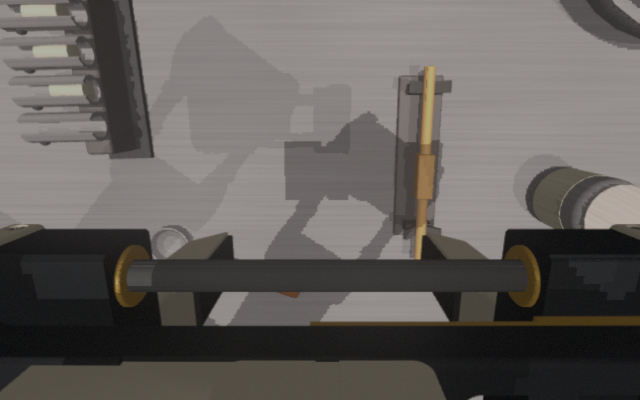

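```bash
python3 -m crank '[{"dx":0,"dy":-26.2,"dz":-1,"spin":0},{"dx":0,"dy":-26.2,"dz":-1,"spin":0},{"dx":0,"dy":-26.2,"dz":-1,"spin":0},{"dx":0,"dy":-26.2,"dz":-1,"spin":0},{"dx":0,"dy":-26.2,"dz":-1,"spin":0},{"dx":0,"dy":-26.2,"dz":-1,"spin":0},{"dx":0,"dy":-26.2,"dz":-1,"spin":0},{"dx":0,"dy":-26.2,"dz":-1,"spin":0},{"dx":0,"dy":-26.2,"dz":-1,"spin":0},{"dx":0,"dy":-26.2,"dz":-1,"spin":0}]'; python3 -c "
from ov import *
c=shot('wrist','w2')
draw(c,[((583.4,12.9,.12),tubes())],160,0,300,230,2,'w2o')"; python3 mv.py 470 300 260 1.63
```

```text
time: 2.13
tool_pos: [489.8, 10.2, 260.0]
tcp_rot: [1.246, 1.57, -1.898]
contact_force: [0.2, -0.2, 0.4]
grip_width: 91.8
now [489.9  10.  260. ] toolx [-2.e-04 -6.e-04 -1.e+00] yaw -1.5734 q6 1.438
"dx":-0.02,"dy":-28.99,"dz":2.07,"spin":-0.062 alt spin 3.080 rows>= 6.969844467471457
```

View pics/w2o.png

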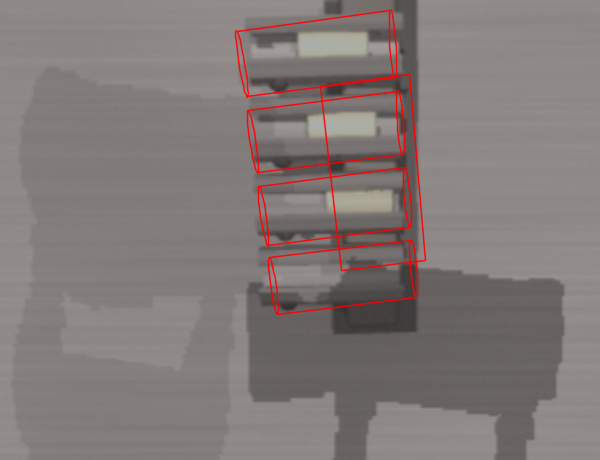

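```bash
python3 -c "
from ov import *
c=load('w2')
crop(c,265,0,110,170,4,'w2c')
crop(c,265,0,110,170,4,'w2c')"; python3 -m crank '[{"dx":0,"dy":-29,"dz":2.1,"spin":-0.06},{"dx":0,"dy":-29,"dz":2.1,"spin":-0.06},{"dx":0,"dy":-29,"dz":2.1,"spin":-0.06},{"dx":0,"dy":-29,"dz":2.1,"spin":-0.06},{"dx":0,"dy":-29,"dz":2.1,"spin":-0.06},{"dx":0,"dy":-29,"dz":2.1,"spin":-0.06},{"dx":0,"dy":-29,"dz":2.1,"spin":-0.06},{"dx":0,"dy":-29,"dz":2.1,"spin":-0.06},{"dx":0,"dy":-29,"dz":2.1,"spin":-0.06},{"dx":0,"dy":-29,"dz":2.1,"spin":-0.06},{"dx":0,"dy":-29,"dz":2.1,"spin":-0.06}]';  python3 -c "
from ov import *
c=shot('wrist','w3')
draw(c,[((677,309,.06),rack()),((677,309,.06),tray())],160,0,320,230,2,'w3o')"
```

```text
time: 3.1
tool_pos: [469.8, 299.9, 260.0]
tcp_rot: [1.288, 1.57, -1.797]
contact_force: [0.6, 0.4, 0.3]
grip_width: 92.0
```

View pics/w2c.png

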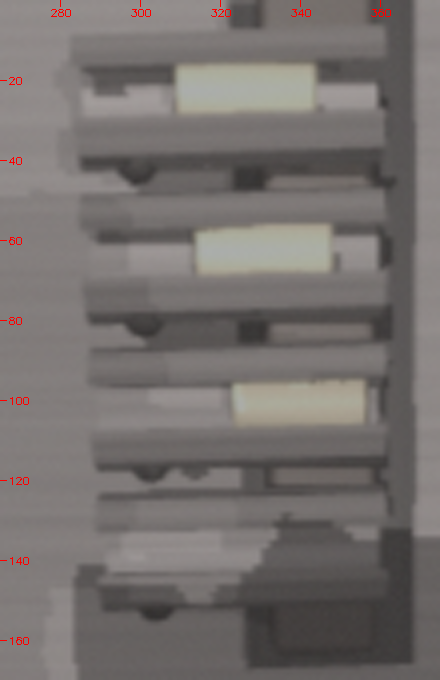

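View pics/w3o.png

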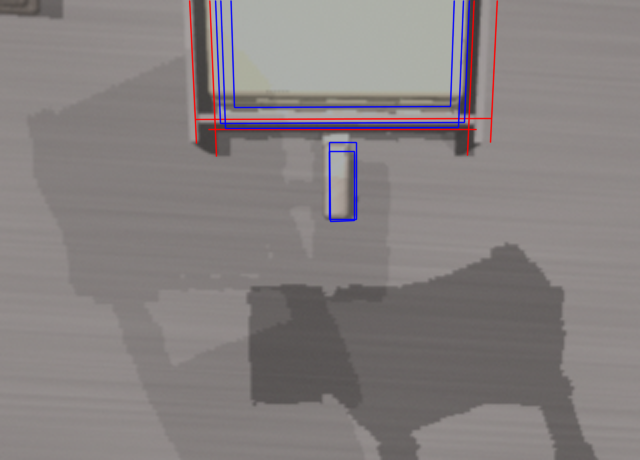

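Run:
```python
from ov import *
c=load('w2'); T=c["T"]
np.set_printoptions(precision=2,suppress=True)
# row constraints: (col,row,X,dx,z)
t=np.linspace(0,2*np.pi,60)
sil={51:(7.5,41),17:(47.5,79.5),-17:(86,116),-51:(122,150)}
slot={51:(16,28,327),17:(57,68,331),-17:(95.5,106.5,340)}
ends={51:(283,361),17:(285,361.5),-17:(287,361.5),-51:(289,361)}
def rowat(p,P,col):
    q=proj(c,xf(p,P),T); i=np.argsort(q[:,0]); return np.interp(col,q[i,0],q[i,1])
def res(p):
    r=[]; y=np.array([-35,35.])
    for X,(a,b) in sil.items():
        rr=[rowat(p,np.c_[X+14*np.cos(u)+0*y,y,70+14*np.sin(u)+0*y],320) for u in t]
        r+= [min(rr)-a,max(rr)-b]
    for X,(a,b,col) in slot.items():
        r+=[rowat(p,np.c_[X+dx+0*y,y,82.9+0*y],col)-w for dx,w in((5.5,a),(-5.5,b))]
    for X,(l,rr) in ends.items():
        r.append(proj(c,xf(p,[[X+9,35,80.7]]),T)[0,0]-l)
        r.append(proj(c,xf(p,[[X+9,-35,80.7]]),T)[0,0]-rr)
    return r
s=least_squares(res,(583,13,.06),x_scale=(1,1,.01)); print(s.x,np.array(s.fun)); B=s.x
pk=[(51,(308.5,344)),(17,(313.5,348)),(-17,(323,356.5))]
for X,(l,r) in pk:
    y=np.linspace(-35,35,141); q=proj(c,xf(B,np.c_[X+0*y,y,80+0*y]),T)[:,0]
    print(X,[np.interp(v,q[::-1],y[::-1]) if q[0]>q[-1] else np.interp(v,q,y) for v in(l,r)])
draw(c,[(B,tubes())],265,0,110,170,4,'w2d')
s_=load("sc"); d=load("sd"); draw(s_,[(B,tubes())],320,180,70,80,8,"o1"); draw(d,[(B,tubes())],235,190,90,70,8,"o2")
a=[cv2.imread(f"pics/{n}.png") for n in("w2d","o1","o2")]; h=max(m.shape[0] for m in a)
m=np.hstack([cv2.copyMakeBorder(m,0,h-m.shape[0],0,0,0) for m in a]); cv2.imwrite("pics/m5.png",cv2.resize(m,(800,int(h*800/m.shape[1])))); 
w=load("w3"); print("plate",at(w,[[329.3,109],[330,72]],42,w["T"]),at(w,[[323,109],[335.7,109]],42,w["T"]))
crop(w,250,0,170,120,4,"w3c")
```

```text
[584.55  13.61   0.02] [-0.15  0.56  0.48  0.43  0.45  0.6   0.92  1.67 -1.98 -0.33 -1.62  0.33
 -0.97  0.33 -0.29  0.91 -0.35  0.28 -0.51  0.16 -0.76  0.53]
51 [np.float64(12.530353517206652), np.float64(-19.1342399262068)]
17 [np.float64(9.097119854852567), np.float64(-22.489214742023158)]
-17 [np.float64(1.2004766683011308), np.float64(-30.260539264266974)]
plate [[541.23 302.31  42.  ]
 [577.84 303.78  42.  ]] [[540.85 308.92  42.  ]
 [541.62 295.6   42.  ]]
```

View pics/m5.png

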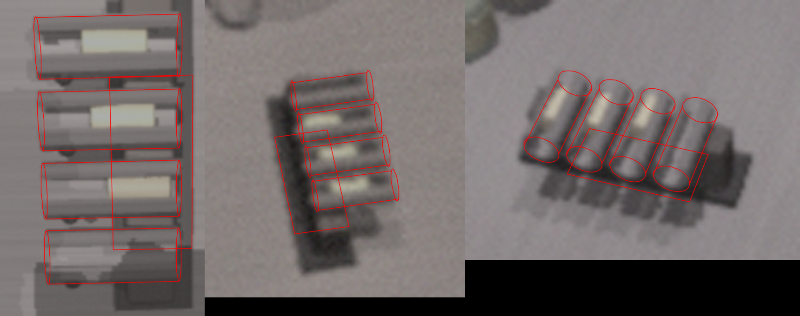

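View pics/w3c.png

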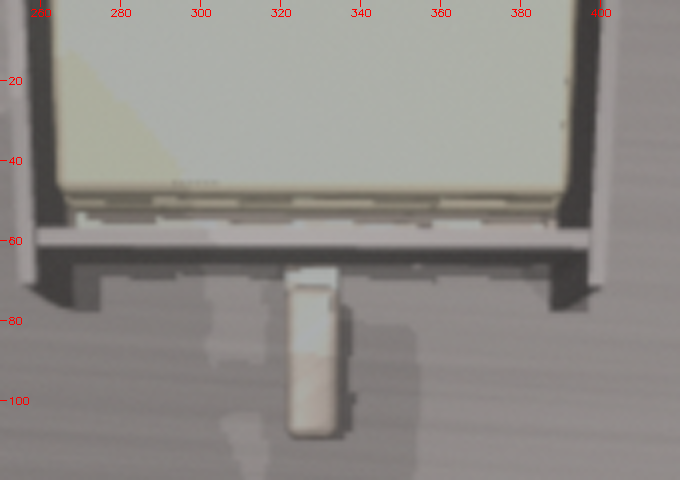

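```bash
python3 mv.py 553 304 9 1.62
```

```text
now [469.8 300.  260.1] toolx [ 1.e-04 -5.e-04 -1.e+00] yaw -1.5139 q6 1.945
"dx":25.11,"dy":0.06,"dz":-8.33,"spin":0.008 alt spin -3.134 rows>= 6.345060598984522
```

```bash
python3 -m crank '[{"dx":0,"dy":0,"dz":-4,"spin":0},{"dx":0,"dy":0,"dz":-8.3,"spin":0},{"dx":4,"dy":0,"dz":-8.3,"spin":0},{"dx":8,"dy":0,"dz":-8.3,"spin":0},{"dx":12,"dy":0,"dz":-8.3,"spin":0},{"dx":16,"dy":0,"dz":-8.3,"spin":0},{"dx":20,"dy":0,"dz":-8.3,"spin":0},{"dx":23,"dy":0,"dz":-8.3,"spin":0},{"dx":25,"dy":0,"dz":-8.3,"spin":0},{"dx":25,"dy":0,"dz":-8.3,"spin":0},{"dx":25,"dy":0,"dz":-8.3,"spin":0}]' && python3 -c "
from h import *
shot('wrist','w4')"
```

```text
time: 4.07
tool_pos: [552.1, 305.3, 9.7]
tcp_rot: [0.409, 1.569, -2.675]
contact_force: [-0.3, -0.4, 0.3]
grip_width: 92.0
```

View pics/w4.png

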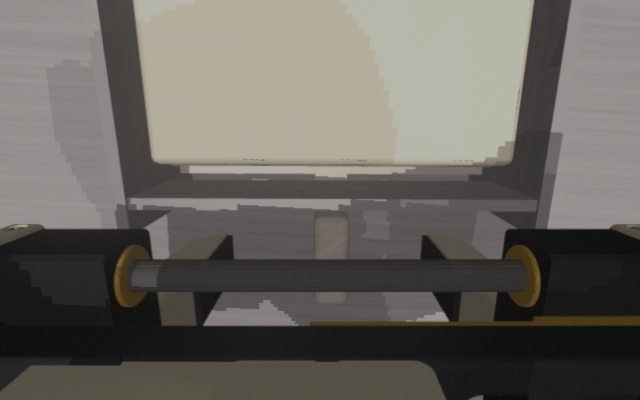

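```bash
python3 -m crank '[{"dx":0,"dy":0,"dz":0,"spin":0},{"dx":0,"dy":0,"dz":0,"spin":0},{"dx":0,"dy":0,"dz":0,"spin":0},{"dx":0,"dy":0,"dz":0,"spin":0},{"dx":0,"dy":0,"dz":0,"spin":0},{"dx":0,"dy":0,"dz":0,"spin":0},{"dx":0,"dy":0,"dz":0,"spin":0},{"dx":0,"dy":0,"dz":0,"spin":0},{"dx":0,"dy":0,"dz":0,"spin":0},{"dx":0,"dy":0,"dz":0,"spin":0}]' 0; python3 mv.py 353 295 9.7 1.62
```

```text
time: 4.95
tool_pos: [551.9, 306.8, 10.0]
tcp_rot: [0.995, 1.571, -2.087]
contact_force: [-0.2, -0.2, -0.5]
grip_width: 29.6
now [551.9 306.8  10. ] toolx [-1.e-04 -1.e-04 -1.e+00] yaw -1.511 q6 1.897
"dx":0.03,"dy":-0.01,"dz":19.93,"spin":0.011 alt spin -3.131 rows>= 4.77863262786011
```

```bash
python3 -m crank '[{"dx":0,"dy":0,"dz":0,"spin":0},{"dx":0,"dy":0,"dz":0,"spin":0},{"dx":0,"dy":0,"dz":0,"spin":0},{"dx":0,"dy":0,"dz":0,"spin":0},{"dx":0,"dy":0,"dz":0,"spin":0}]' 0; python3 mv.py 353 295 9.7 1.62
```

```text
time: 5.37
tool_pos: [551.9, 306.5, 10.0]
tcp_rot: [0.718, 1.57, -2.364]
contact_force: [-0.3, -1.7, 0.4]
grip_width: 14.1
now [551.9 306.5  10. ] toolx [-4.e-04 -4.e-04 -1.e+00] yaw -1.5116 q6 1.897
"dx":0.04,"dy":-0.03,"dz":19.92,"spin":0.010 alt spin -3.132 rows>= 4.776972318965748
```

```bash
python3 -m crank '[{"dx":0,"dy":0,"dz":0.3,"spin":0},{"dx":0,"dy":0,"dz":0.8,"spin":0},{"dx":0,"dy":0,"dz":1.4,"spin":0},{"dx":0,"dy":0,"dz":2,"spin":0},{"dx":0,"dy":0,"dz":2.6,"spin":0},{"dx":0,"dy":0,"dz":3.2,"spin":0},{"dx":0,"dy":0,"dz":3.8,"spin":0},{"dx":0,"dy":0,"dz":4.4,"spin":0},{"dx":0,"dy":0,"dz":5,"spin":0},{"dx":0,"dy":0,"dz":5.6,"spin":0},{"dx":0,"dy":0,"dz":6.2,"spin":0},{"dx":0,"dy":0,"dz":6.8,"spin":0},{"dx":0,"dy":0,"dz":7.4,"spin":0},{"dx":0,"dy":0,"dz":8,"spin":0},{"dx":0,"dy":0,"dz":8.6,"spin":0},{"dx":0,"dy":0,"dz":9.2,"spin":0},{"dx":0,"dy":0,"dz":9.7,"spin":0},{"dx":0,"dy":0,"dz":10,"spin":0},{"dx":0,"dy":0,"dz":10,"spin":0}]' 0; python3 -c "
from h import *
c=shot('side','sd2'); crop(c,130,250,160,120,5,'sd2c')"
```

```text
time: 6.95
tool_pos: [452.5, 301.1, 10.3]
tcp_rot: [-2.858, 1.569, 0.344]
contact_force: [2.8, -1.0, -1.7]
grip_width: 13.8
```

View pics/sd2c.png

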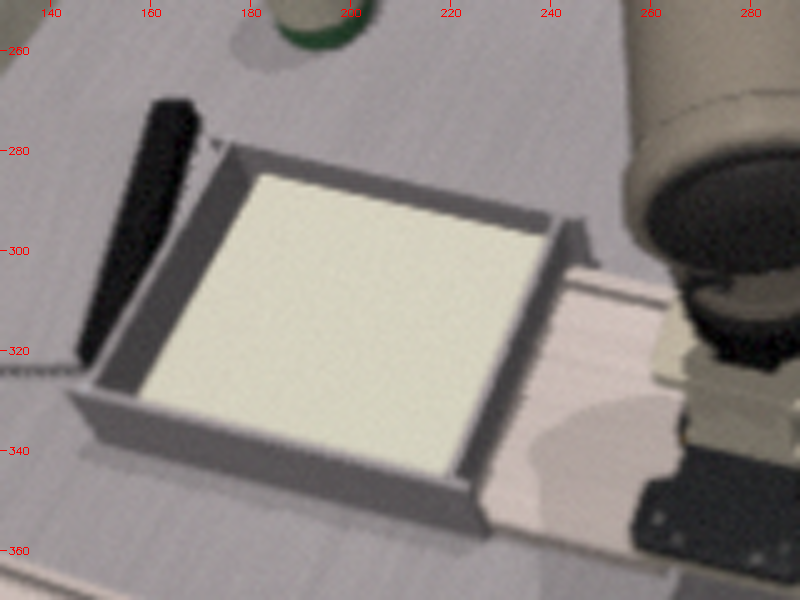

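```bash
python3 -m crank '[{"dx":0,"dy":0,"dz":0.3,"spin":0},{"dx":0,"dy":0,"dz":0.8,"spin":0},{"dx":0,"dy":0,"dz":1.4,"spin":0},{"dx":0,"dy":0,"dz":2,"spin":0},{"dx":0,"dy":0,"dz":2.6,"spin":0},{"dx":0,"dy":0,"dz":3.2,"spin":0},{"dx":0,"dy":0,"dz":3.8,"spin":0},{"dx":0,"dy":0,"dz":4.4,"spin":0},{"dx":0,"dy":0,"dz":5,"spin":0},{"dx":0,"dy":0,"dz":5.6,"spin":0},{"dx":0,"dy":0,"dz":6.2,"spin":0},{"dx":0,"dy":0,"dz":6.8,"spin":0},{"dx":0,"dy":0,"dz":7.4,"spin":0},{"dx":0,"dy":0,"dz":8,"spin":0},{"dx":0,"dy":0,"dz":8.6,"spin":0},{"dx":0,"dy":0,"dz":9,"spin":0},{"dx":0,"dy":0,"dz":9.3,"spin":0},{"dx":0,"dy":0,"dz":9.3,"spin":0}]' 0; python3 -c "
from h import *
c=shot('side','sd3'); c=shot('scene','sc3'); crop(c,360,140,160,140,5,'sc3c')"
```

```text
time: 8.5
tool_pos: [358.7, 295.5, 10.5]
tcp_rot: [-2.517, 1.57, 0.685]
contact_force: [2.5, 0.3, 7.6]
grip_width: 13.8
```

View pics/sd3.png

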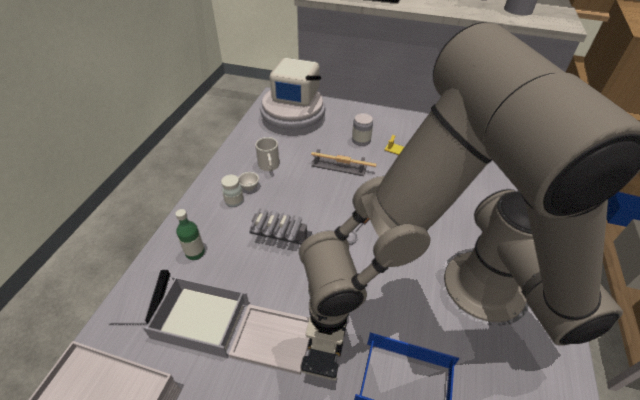

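View pics/sc3c.png

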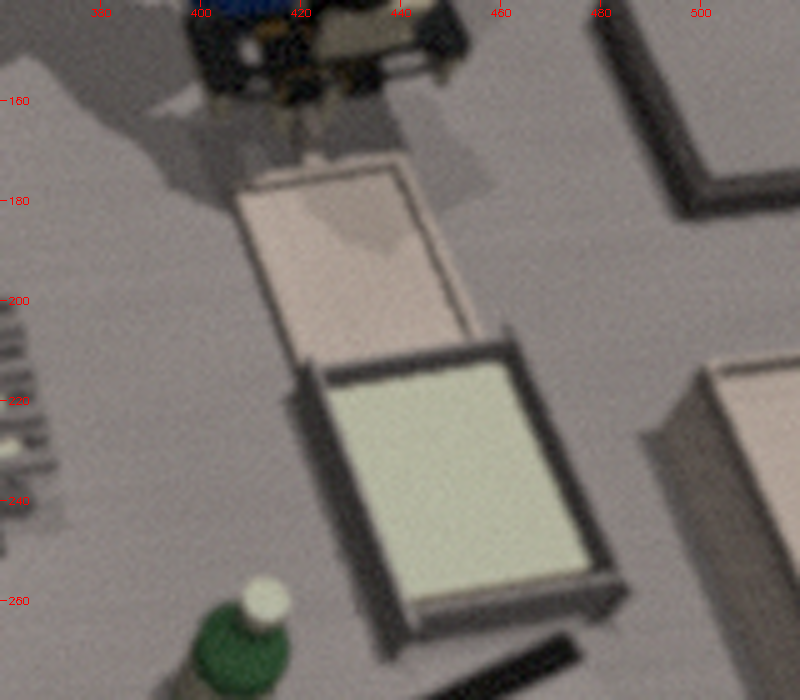

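```bash
python3 - <<'E'
from h import *
np.set_printoptions(precision=1,suppress=True)
s=load("sc"); print(at(s,[[402,148],[438,143],[391,105]],0)); print(at(s,[[400,143]],58))
print("spoon",at(s,[[284,174],[310,177],[335,182]],5))
d=load("sd"); print(at(d,[[361,375],[366,335],[372,335]],0))
E
python3 mv.py 475 85 10 1.59; python3 mv.py 339 290 10 1.63
```

```text
[[263.5 257.1   0. ]
 [258.5 402.8   0. ]
 [ 26.6 268.    0. ]]
[[285.3 233.8  58. ]]
spoon [[ 329.3 -210.8    5. ]
 [ 356.4 -116.1    5. ]
 [ 391.6  -27.4    5. ]]
[[268.8 324.7   0. ]
 [277.4 227.8   0. ]
 [263.4 223.6   0. ]]
now [358.7 295.5  10.5] toolx [-1.e-04  2.e-04 -1.e+00] yaw -1.5106 q6 2.034
"dx":0.04,"dy":21.71,"dz":-10.35,"spin":0.041 alt spin -3.101 rows>= 5.767006709762181
now [358.7 295.5  10.5] toolx [-1.e-04  2.e-04 -1.e+00] yaw -1.5106 q6 2.034
"dx":0.05,"dy":0.43,"dz":2.00,"spin":0.001 alt spin -3.141 rows>= 0.48941968651826806
```

```bash
python3 mv.py 342 165 10 1.61; python3 -m crank '[{"dx":0,"dy":0,"dz":0.5,"spin":0},{"dx":0,"dy":0.1,"dz":1.2,"spin":0},{"dx":0,"dy":0.5,"dz":1.7,"spin":0},{"dx":0,"dy":1.2,"dz":2,"spin":0},{"dx":0,"dy":2.2,"dz":2.1,"spin":0},{"dx":0,"dy":3.2,"dz":2.1,"spin":0},{"dx":0,"dy":4.2,"dz":2.1,"spin":0},{"dx":0,"dy":5.2,"dz":2.2,"spin":0},{"dx":0,"dy":6.2,"dz":2.2,"spin":0},{"dx":0,"dy":7.2,"dz":2.2,"spin":0.005},{"dx":0,"dy":8.2,"dz":2.2,"spin":0.01},{"dx":0,"dy":9.2,"dz":2.2,"spin":0.015},{"dx":0,"dy":10.2,"dz":2.3,"spin":0.02},{"dx":0,"dy":11.2,"dz":2.3,"spin":0.02},{"dx":0,"dy":12.2,"dz":2.3,"spin":0.02},{"dx":0,"dy":12.8,"dz":2.4,"spin":0.02},{"dx":0,"dy":13.1,"dz":2.4,"spin":0.02},{"dx":0,"dy":13.1,"dz":2.4,"spin":0.02}]' 0; python3 mv.py 455 85 10 1.59;  python3 -c "
from h import *
c=shot('wrist','w5'); c=shot('scene','sc4')"
```

```text
now [358.7 295.5  10.5] toolx [-1.e-04  2.e-04 -1.e+00] yaw -1.5106 q6 2.034
"dx":0.04,"dy":12.92,"dz":2.45,"spin":0.021 alt spin -3.121 rows>= 3.1541435130234388
time: 10.1
tool_pos: [342.3, 163.2, 10.4]
tcp_rot: [-0.762, 1.57, 2.42]
contact_force: [0.6, 1.1, 10.5]
grip_width: 13.7
now [342.3 163.2  10.4] toolx [-3.e-04  3.e-04 -1.e+00] yaw -1.5305 q6 1.772
"dx":0.04,"dy":8.26,"dz":-10.94,"spin":0.021 alt spin -3.120 rows>= 3.2886752857463963
```

View pics/w5.png

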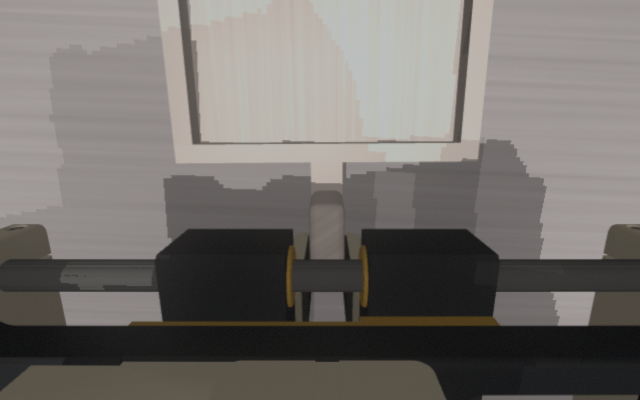

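View pics/sc4.png

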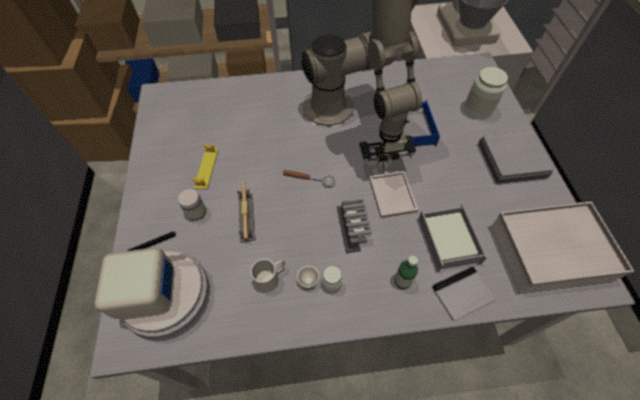

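```bash
python3 - <<'E'
from h import *
w=load("w5");T=w["T"]
for uv in ([174,163],[478,162],[325,162]):
    P=at(w,[uv],18,T)[0]; print(P, (T[:3,:3].T@(P-T[:3,3])).round(1))
E
python3 -m crank '[{"dx":0,"dy":0.3,"dz":-0.4,"spin":0},{"dx":0,"dy":0.8,"dz":-1.1,"spin":0},{"dx":0,"dy":1.5,"dz":-1.9,"spin":0},{"dx":0,"dy":2.1,"dz":-2.7,"spin":0},{"dx":0,"dy":2.7,"dz":-3.5,"spin":0},{"dx":0,"dy":3.3,"dz":-4.3,"spin":0.005},{"dx":0,"dy":3.9,"dz":-5.1,"spin":0.01},{"dx":0,"dy":4.5,"dz":-5.9,"spin":0.015},{"dx":0,"dy":5.1,"dz":-6.7,"spin":0.02},{"dx":0,"dy":5.7,"dz":-7.5,"spin":0.02},{"dx":0,"dy":6.3,"dz":-8.3,"spin":0.02},{"dx":0,"dy":6.9,"dz":-9.1,"spin":0.02},{"dx":0,"dy":7.5,"dz":-9.9,"spin":0.02},{"dx":0,"dy":8,"dz":-10.5,"spin":0.02},{"dx":0,"dy":8.25,"dz":-10.9,"spin":0.02},{"dx":0,"dy":8.25,"dz":-10.9,"spin":0.02}]' 0; python3 -c "
from ov import *
c=shot('wrist','w6'); c=shot('side','sd5'); B=(584.5,13.6,.02); draw(c,[(B,tubes()),((580,87.5,.02),tray())],210,190,160,110,5,'sd5o')"
```

```text
[383.89994624 232.40593892  18.        ] [ -7.6 -67.5 -44.3]
[389.77626738 100.4579873   18.        ] [ -7.6  64.6 -44.9]
[387.0250299  166.85196383  18.        ] [ -7.6  -1.9 -44.8]
time: 11.53
tool_pos: [451.0, 85.5, 9.9]
tcp_rot: [-0.061, 1.562, 3.101]
contact_force: [-8.2, 1.4, 14.4]
grip_width: 13.5
```

View pics/w6.png

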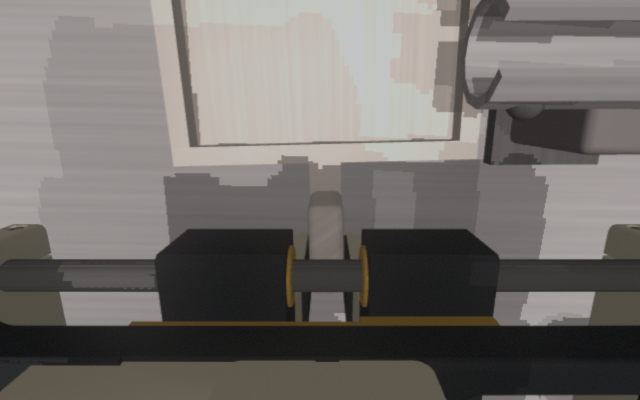

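View pics/sd5o.png

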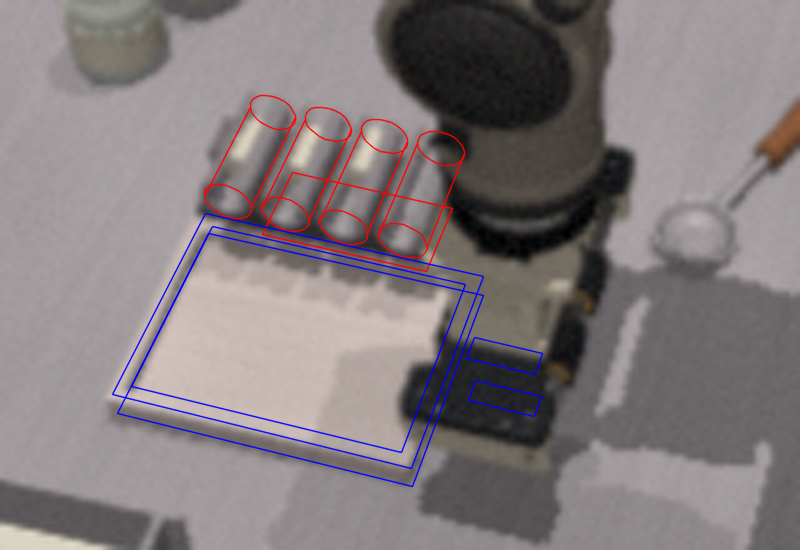

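```bash
python3 -m crank '[{"dx":0,"dy":0,"dz":0,"spin":0},{"dx":0,"dy":0,"dz":0,"spin":0},{"dx":0,"dy":0,"dz":0,"spin":0}]' 0; python3 mv.py 455 85 10 1.59
python3 - <<'E'
from ov import *
w=load("w6");T=w["T"]
for uv in ([174,165],[475,163],[325,164]):
    P=at(w,[uv],18,T)[0]; print(P, (T[:3,:3].T@(P-T[:3,3])).round(1))
for uv in ([190,146],[461,139]):
    P=at(w,[uv],18,T)[0]; print("in",P)
draw(w,[((584.5,13.6,.02),tubes()),((580.6,86,.02),tray())],100,0,440,300,1.8,"w6o") if 0 else draw(w,[((584.5,13.6,.02),tubes()),((580.6,86,.02),tray())],140,0,400,250,2,"w6o")
E
```

```text
time: 11.88
tool_pos: [451.1, 85.5, 9.9]
tcp_rot: [-0.014, 1.563, -3.135]
contact_force: [-7.5, 0.8, 13.0]
grip_width: 13.9
now [451.1  85.5   9.9] toolx [-7.7e-03 -1.0e-04 -1.0e+00] yaw -1.5499 q6 1.57
"dx":-0.01,"dy":0.06,"dz":-0.39,"spin":0.002 alt spin -3.140 rows>= 0.09436807049139846
[493.30999124 153.59980054  18.        ] [ -8.4 -67.2 -43.6]
[496.95941757  23.53169387  18.        ] [ -8.5  62.9 -44.6]
[495.12826208  88.29417252  18.        ] [ -8.5  -1.9 -44.1]
in [501.61639287 146.03217147  18.        ]
in [507.0244427  30.7999956  18.       ]
```

View pics/w6o.png

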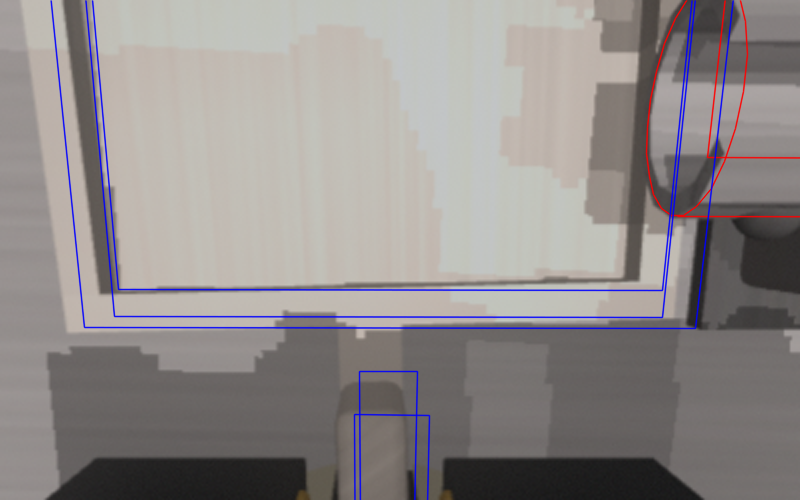

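Run:
```python
from ov import *
w=load("w6");T=w["T"]
for z in(0,5,10): print(at(w,[[484,162],[489,110]],z,T).round(1).tolist())
print(at(w,[[479,162],[482,110]],18,T).round(1).tolist())
o=sensors.get_obs(); print(o["contact_force"],o["moment"],o["tau"])
crop(w,420,60,120,120,5,"w6c")
c=load("sd5"); crop(c,240,205,110,70,7,"sd5c")
```

```text
[[495.2, 11.4, 0.0], [519.5, 12.4, 0.0]]
[[495.8, 13.7, 5.0], [519.4, 14.6, 5.0]]
[[496.5, 16.0, 10.0], [519.3, 16.9, 10.0]]
[[497.4, 21.9, 18.0], [519.1, 23.5, 18.0]]
[-7.48694883  0.75760862 13.01989817] [0.02481815 0.91120168 0.19678326] [ -0.71213705 -37.10330129 -15.13047159   0.22417818  -1.92423373
   0.22664482]
```

View pics/w6c.png

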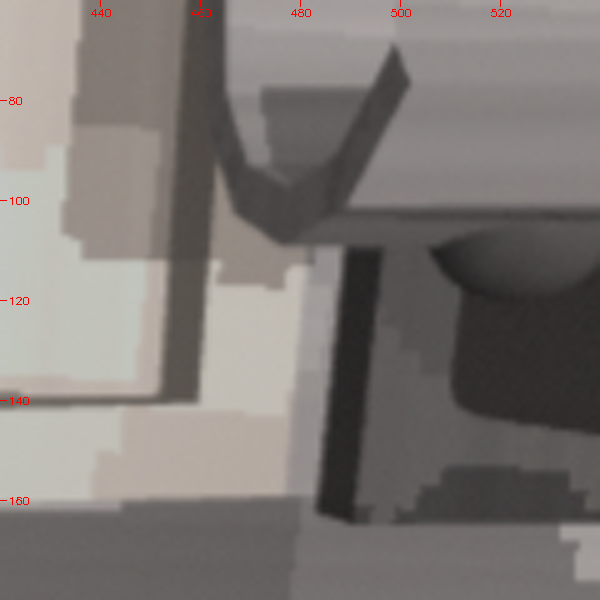

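View pics/sd5c.png

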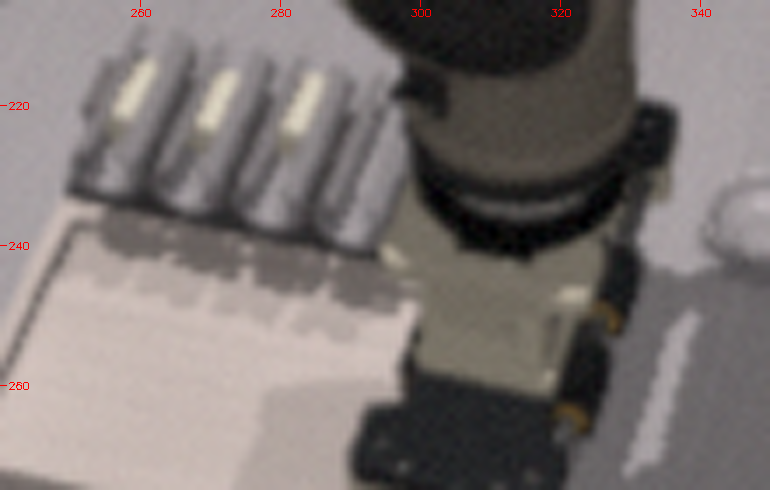

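```bash
python3 -m crank '[{"dx":0,"dy":0,"dz":0.2,"spin":0},{"dx":0,"dy":0,"dz":0.3,"spin":0},{"dx":0,"dy":0,"dz":0.3,"spin":0}]' 0;  python3 -m crank '[{"dx":0,"dy":0,"dz":0,"spin":0},{"dx":0,"dy":0,"dz":0,"spin":0},{"dx":0,"dy":0,"dz":0,"spin":0},{"dx":0,"dy":0,"dz":0,"spin":0},{"dx":0,"dy":0,"dz":0,"spin":0},{"dx":0,"dy":0,"dz":0,"spin":0}]' 60; python3 mv.py 451 88 260 1.57
```

```text
time: 12.13
tool_pos: [450.8, 85.6, 9.9]
tcp_rot: [-0.183, 1.568, 2.979]
contact_force: [-0.9, 3.3, 5.6]
grip_width: 14.2
time: 12.63
tool_pos: [452.2, 84.8, 9.9]
tcp_rot: [0.211, 1.57, -2.911]
contact_force: [0.3, 0.6, 0.3]
grip_width: 49.1
now [452.2  84.8   9.9] toolx [-5.e-04 -1.e-04 -1.e+00] yaw -1.5512 q6 1.57
"dx":-25.01,"dy":-0.32,"dz":0.13,"spin":0.020 alt spin -3.121 rows>= 5.997700259478564
```

Clean release. Lift, then look from above.

```bash
python3 -m crank '[{"dx":-2,"dy":0,"dz":0,"spin":0},{"dx":-6,"dy":0,"dz":0,"spin":0},{"dx":-10,"dy":0,"dz":0,"spin":0},{"dx":-14,"dy":0,"dz":0,"spin":0},{"dx":-18,"dy":0,"dz":0,"spin":0},{"dx":-22,"dy":0,"dz":0,"spin":0.02},{"dx":-25,"dy":-0.3,"dz":0,"spin":0.02},{"dx":-27,"dy":-0.3,"dz":0,"spin":0.02},{"dx":-27,"dy":-0.3,"dz":0,"spin":0.02},{"dx":-27,"dy":-0.3,"dz":0,"spin":0.02}]' 60; python3 -c "
from ov import *
c=shot('wrist','w7'); draw(c,[((584.5,13.6,.02),tubes()),((580,90,.025),tray())],120,0,400,250,2,'w7o')
c=shot('side','sd7');c=shot('scene','sc7')
crop(c,220,150,160,120,5,'sc7c')
crop(load('sd7'),120,250,160,120,5,'sd7c')
"
```

```text
time: 13.47
tool_pos: [452.5, 87.9, 280.7]
tcp_rot: [3.092, 1.569, -0.049]
contact_force: [0.4, 0.9, -0.9]
grip_width: 55.5
```

View pics/w7o.png

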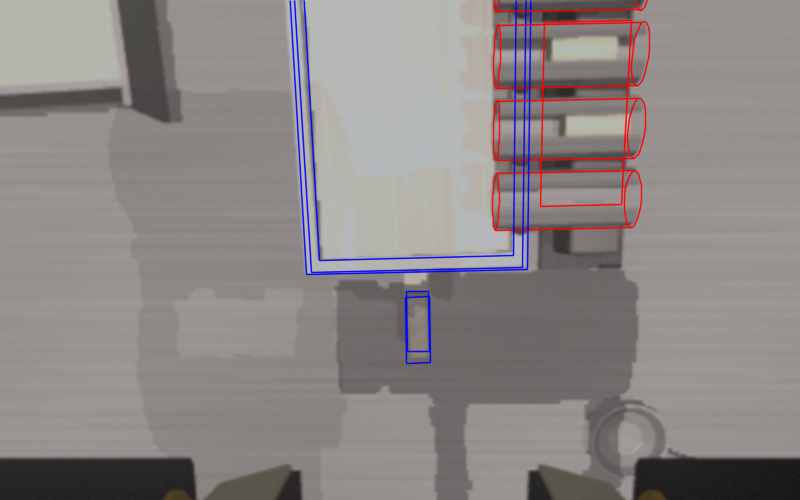

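View pics/sc7c.png

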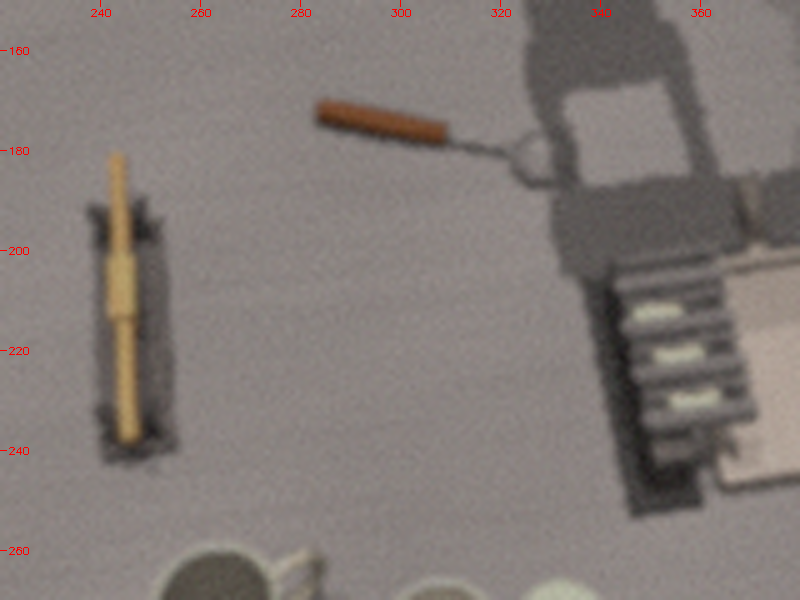

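View pics/sd7c.png

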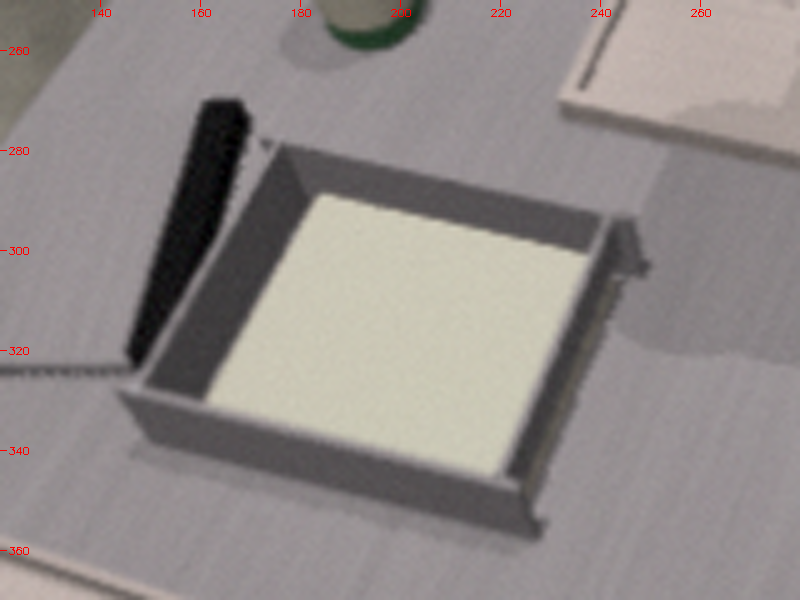

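```bash
python3 mv.py 400 -350 260 1.5708; python3 -m crank '[{"dx":0,"dy":4,"dz":0,"spin":0},{"dx":0,"dy":42,"dz":2,"spin":0},{"dx":0,"dy":42,"dz":2,"spin":0},{"dx":0,"dy":42,"dz":2,"spin":0},{"dx":2,"dy":43.8,"dz":5.3,"spin":0},{"dx":2,"dy":43.8,"dz":5.3,"spin":0},{"dx":2,"dy":43.8,"dz":5.3,"spin":0},{"dx":2,"dy":43.8,"dz":5.3,"spin":0},{"dx":2,"dy":43.8,"dz":5.3,"spin":0},{"dx":2,"dy":43.8,"dz":5.3,"spin":0},{"dx":2,"dy":43.8,"dz":5.3,"spin":0},{"dx":2,"dy":43.8,"dz":5.3,"spin":0},{"dx":2,"dy":43.8,"dz":5.3,"spin":0},{"dx":2,"dy":43.8,"dz":5.3,"spin":0},{"dx":2,"dy":43.8,"dz":5.3,"spin":0},{"dx":2,"dy":43.8,"dz":5.3,"spin":0}]' 60; python3 -c "
from ov import *
c=shot('wrist','w8'); crop(c,220,0,200,230,3,'w8c')"
```

```text
now [451.5  87.9 278.5] toolx [-3.2e-03 -2.0e-04 -1.0e+00] yaw -1.5711 q6 1.597
"dx":1.87,"dy":43.79,"dz":5.13,"spin":-0.000 alt spin 3.141 rows>= 10.581746085353688
time: 14.95
tool_pos: [399.6, -348.8, 260.1]
tcp_rot: [-1.326, 1.571, 1.818]
contact_force: [0.8, 0.1, 0.0]
grip_width: 55.2
```

View pics/w8c.png

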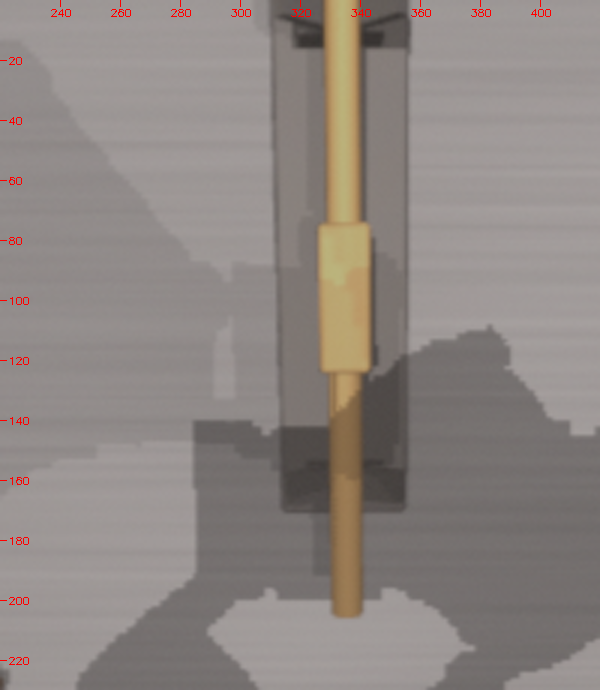

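Run:
```python
from ov import *
np.set_printoptions(precision=1,suppress=True)
w=load("w8");T=w["T"]
a=at(w,[[326,74.5],[343,74],[327,123.5],[343.5,123.5]],47,T);print(a,a.mean(0))
e=at(w,[[335.5,204.5],[334,20]],38,T);print(e, (e[1,1]-e[0,1])/(e[1,0]-e[0,0]))
print("foot",at(w,[[313.5,170],[355.5,170],[310.5,10],[356,10]],3,T))
```

```text
[[ 504.7 -346.7   47. ]
 [ 505.2 -363.9   47. ]
 [ 456.2 -347.8   47. ]
 [ 456.3 -365.1   47. ]] [ 480.6 -355.9   47. ]
[[ 366.4 -357.7   38. ]
 [ 557.3 -354.6   38. ]] 0.016341724381136014
foot [[ 400.4 -331.7    3. ]
 [ 400.6 -382.5    3. ]
 [ 575.8 -329.6    3. ]
 [ 575.9 -379.1    3. ]]
```

```bash
python3 mv.py 480.6 -355.9 20 1.587
```

```text
now [ 399.6 -348.9  260.3] toolx [ 1.e-04 -1.e-04 -1.e+00] yaw -1.5693 q6 0.707
"dx":24.03,"dy":0.71,"dz":-8.09,"spin":-0.015 alt spin 3.127 rows>= 6.08336048875735
```

```bash
python3 -m crank '[{"dx":0,"dy":0.4,"dz":-4,"spin":-0.015},{"dx":0,"dy":0.7,"dz":-8.1,"spin":-0.015},{"dx":3,"dy":0.7,"dz":-8.1,"spin":-0.015},{"dx":7,"dy":0.7,"dz":-8.1,"spin":-0.015},{"dx":11,"dy":0.7,"dz":-8.1,"spin":-0.015},{"dx":15,"dy":0.7,"dz":-8.1,"spin":-0.015},{"dx":19,"dy":0.7,"dz":-8.1,"spin":-0.015},{"dx":22,"dy":0.7,"dz":-8.1,"spin":-0.015},{"dx":23.5,"dy":0.7,"dz":-8.1,"spin":-0.015},{"dx":24,"dy":0.7,"dz":-8.1,"spin":-0.015},{"dx":24,"dy":0.7,"dz":-8.1,"spin":-0.015}]' 60 && python3 -c "
from h import *
shot('wrist','w9')"
```

```text
time: 15.92
tool_pos: [480.1, -356.0, 19.2]
tcp_rot: [-0.761, 1.569, 2.396]
contact_force: [0.6, -0.2, -0.0]
grip_width: 55.1
```

View pics/w9.png

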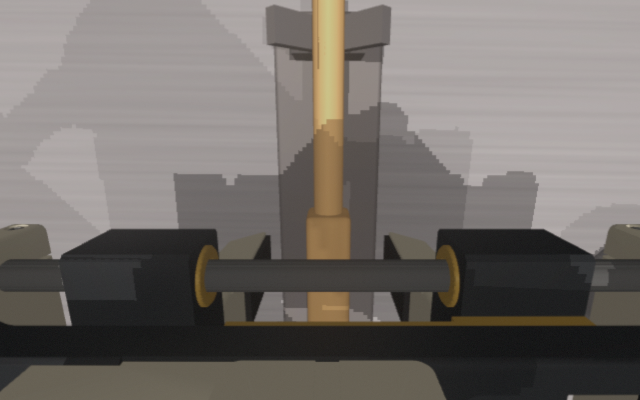

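Centred over the dowel (col 328). Close.

```bash
python3 -m crank '[{"dx":0,"dy":0,"dz":0,"spin":0},{"dx":0,"dy":0,"dz":0,"spin":0},{"dx":0,"dy":0,"dz":0,"spin":0},{"dx":0,"dy":0,"dz":0,"spin":0},{"dx":0,"dy":0,"dz":0,"spin":0},{"dx":0,"dy":0,"dz":0,"spin":0},{"dx":0,"dy":0,"dz":0,"spin":0},{"dx":0,"dy":0,"dz":0,"spin":0}]' 0; python3 -m crank '[{"dx":-0.5,"dy":0,"dz":0,"spin":0},{"dx":-1.5,"dy":0,"dz":0,"spin":0},{"dx":-3,"dy":0,"dz":0,"spin":0},{"dx":-4.5,"dy":0,"dz":0,"spin":0},{"dx":-6,"dy":0,"dz":0,"spin":0},{"dx":-7.5,"dy":0,"dz":0,"spin":0},{"dx":-9,"dy":0,"dz":0,"spin":0},{"dx":-10,"dy":0,"dz":0,"spin":0},{"dx":-10,"dy":0,"dz":0,"spin":0}]' 0;python3 -c "
from h import *
shot('wrist','w10')"; python3 mv.py 590 -200 120 0.02
```

```text
time: 16.63
tool_pos: [480.2, -356.6, 20.4]
tcp_rot: [-1.33, 1.57, 1.827]
contact_force: [-0.4, 3.5, 3.8]
grip_width: 17.7
time: 17.38
tool_pos: [481.2, -358.3, 123.1]
tcp_rot: [2.316, 1.565, -0.811]
contact_force: [-0.1, 0.2, -0.5]
grip_width: 18.0
now [ 480.7 -357.7  121.5] toolx [ 0.0021 -0.0022 -1.    ] yaw -1.5561 q6 0.789
"dx":0.14,"dy":-15.61,"dz":-11.16,"spin":1.565 alt spin -1.576 rows>= 12.523999049939096
```

View pics/w10.png

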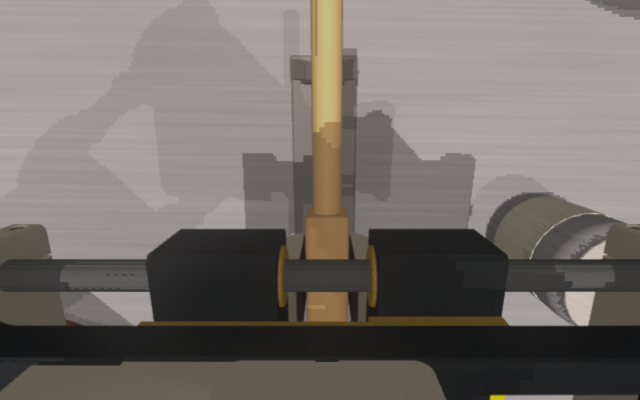

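```bash
python3 mv.py 573 -190 120 0.02; python3 -m crank '[{"dx":0,"dy":-1,"dz":-1,"spin":-0.11},{"dx":0,"dy":-2,"dz":-1.5,"spin":-0.23},{"dx":0,"dy":-3.5,"dz":-2,"spin":-0.35},{"dx":0,"dy":-5,"dz":-3,"spin":-0.47},{"dx":0,"dy":-6.5,"dz":-4,"spin":-0.59},{"dx":0,"dy":-8,"dz":-5,"spin":-0.71},{"dx":0,"dy":-9.5,"dz":-6,"spin":-0.83},{"dx":0,"dy":-11,"dz":-7,"spin":-0.95},{"dx":0,"dy":-12.5,"dz":-8,"spin":-1.07},{"dx":0,"dy":-14,"dz":-8.5,"spin":-1.19},{"dx":0,"dy":-15,"dz":-9,"spin":-1.31},{"dx":0,"dy":-16,"dz":-9.3,"spin":-1.43},{"dx":0,"dy":-16.5,"dz":-9.5,"spin":-1.54},{"dx":0,"dy":-16.6,"dz":-9.5,"spin":-1.576},{"dx":0,"dy":-16.6,"dz":-9.5,"spin":-1.576},{"dx":0,"dy":-16.6,"dz":-9.5,"spin":-1.576},{"dx":0,"dy":-16.6,"dz":-9.5,"spin":-1.576}]' 0; python3 mv.py 572.6 -151.7 51.6 0.02; python3 -c "
from ov import *
c=shot('wrist','w11')
draw(c,[((584.5,13.6,.02),tubes())],120,0,400,250,2,'w11o')"
```

```text
now [ 480.7 -357.7  121.5] toolx [ 0.0021 -0.0022 -1.    ] yaw -1.5561 q6 0.789
"dx":0.13,"dy":-16.64,"dz":-9.48,"spin":1.565 alt spin -1.576 rows>= 12.523999049939096
time: 18.85
tool_pos: [572.4, -189.8, 119.5]
tcp_rot: [-1.867, 1.57, 2.863]
contact_force: [0.3, -1.1, -0.4]
grip_width: 17.8
now [ 572.4 -189.8  119.5] toolx [-9.e-04  3.e-04 -1.e+00] yaw 0.0183 q6 -0.465
"dx":6.79,"dy":0.10,"dz":-3.81,"spin":-0.002 alt spin 3.140 rows>= 1.8680951134070045
```

View pics/w11o.png

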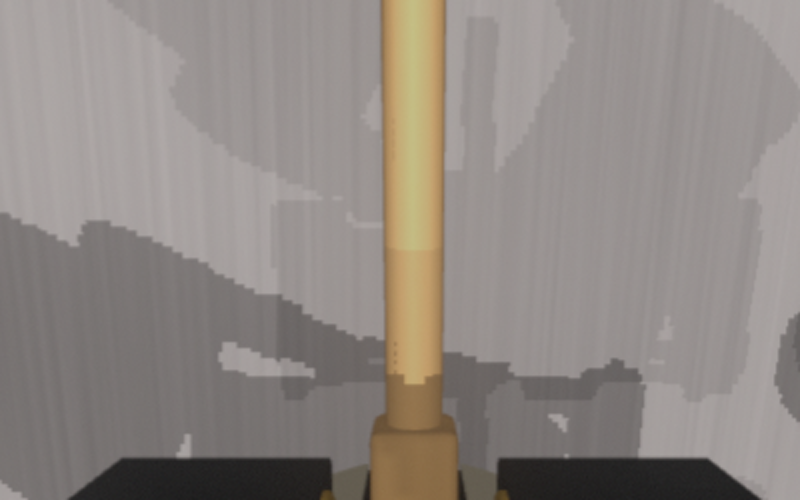

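```bash
python3 -m crank '[{"dx":2,"dy":0.1,"dz":-1,"spin":0},{"dx":4,"dy":0.1,"dz":-2,"spin":0},{"dx":6,"dy":0.1,"dz":-3,"spin":0},{"dx":6.8,"dy":0.1,"dz":-3.8,"spin":0},{"dx":6.8,"dy":0.1,"dz":-3.8,"spin":0},{"dx":6.8,"dy":0.1,"dz":-3.8,"spin":0}]' 0; python3 -c "
from ov import *
c=shot('wrist','w12')
draw(c,[((584.5,13.6,.02),tubes())],120,0,400,250,2,'w12o')
c=shot('side','sd12')
T=c['T'];B=(584.5,13.6,.02)
ax=(T[0,3],T[1,3],np.arctan2(-T[1,2],-T[0,2])); print(ax)
D=dowel(T[2,3]+18.4)
draw(c,[(B,tubes()),(ax,D)],220,150,160,110,5,'sd12o')
c=shot('scene','sc12')
draw(c,[(B,tubes()),(ax,D)],270,150,140,110,5,'sc12o')
"; python3 mv.py 572.6 -151.7 51.6 0.02
```

```text
time: 19.4
tool_pos: [573.2, -151.7, 52.3]
tcp_rot: [-0.442, 1.571, -1.993]
contact_force: [0.4, 0.2, 0.1]
grip_width: 17.7
(np.float64(573.7414851922173), np.float64(-152.27396059546288), np.float64(1.5907475564901845))
now [ 573.9 -152.6   53.5] toolx [ 0.0026 -0.0013 -1.    ] yaw 0.0194 q6 -0.408
"dx":0.19,"dy":-0.13,"dz":-0.09,"spin":-0.001 alt spin 3.141 rows>= 0.060110849138914395
```

View pics/w12o.png

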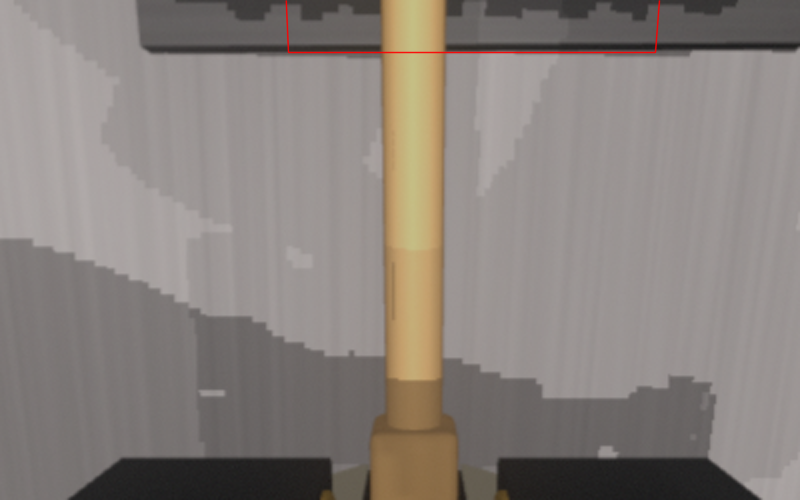

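View pics/sd12o.png

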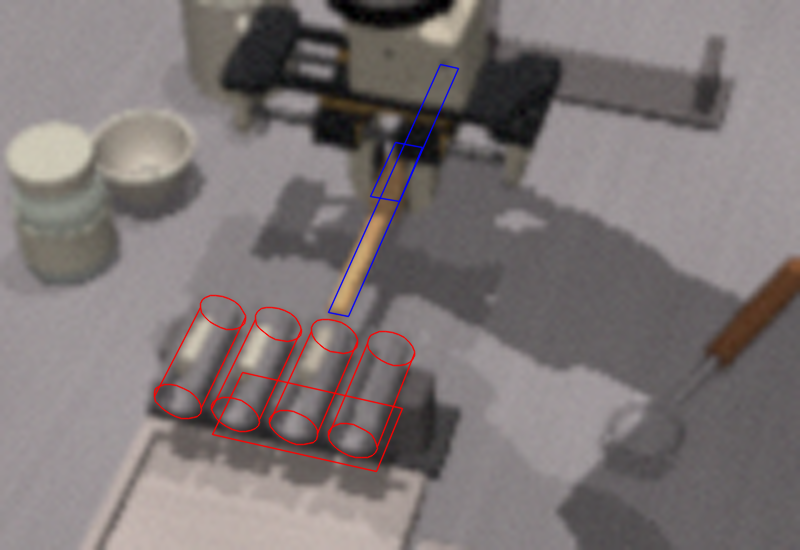

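View pics/sc12o.png

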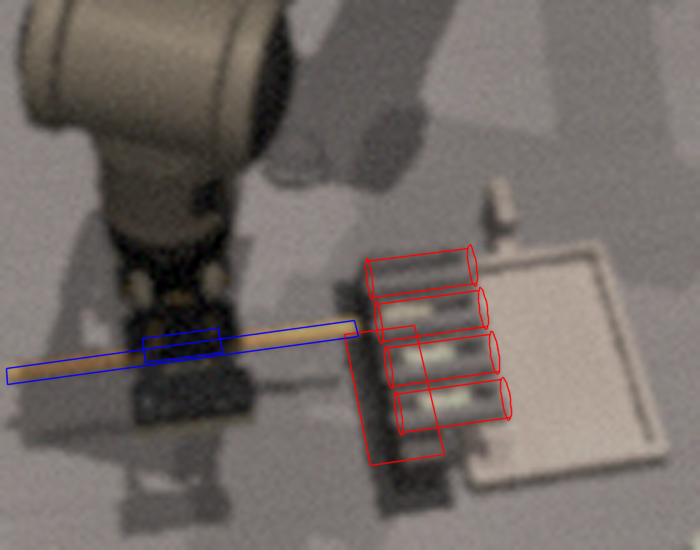

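```bash
python3 -m crank '[{"dx":0.1,"dy":-0.05,"dz":-0.5,"spin":0},{"dx":0.1,"dy":-0.05,"dz":-1,"spin":0},{"dx":0.1,"dy":-0.05,"dz":-1.5,"spin":0},{"dx":0.1,"dy":-0.05,"dz":-2,"spin":0},{"dx":0.1,"dy":-0.05,"dz":-2.5,"spin":0},{"dx":0.1,"dy":-0.05,"dz":-2.5,"spin":0}]' 0; python3 -c "
from ov import *
c=shot('wrist','w13')
draw(c,[((584.5,13.6,.02),tubes())],120,0,400,250,2,'w13o')"
```

```text
time: 20.05
tool_pos: [572.0, -125.5, 51.2]
tcp_rot: [-2.744, 1.571, 1.99]
contact_force: [0.5, -0.2, -0.8]
grip_width: 17.7
```

View pics/w13o.png

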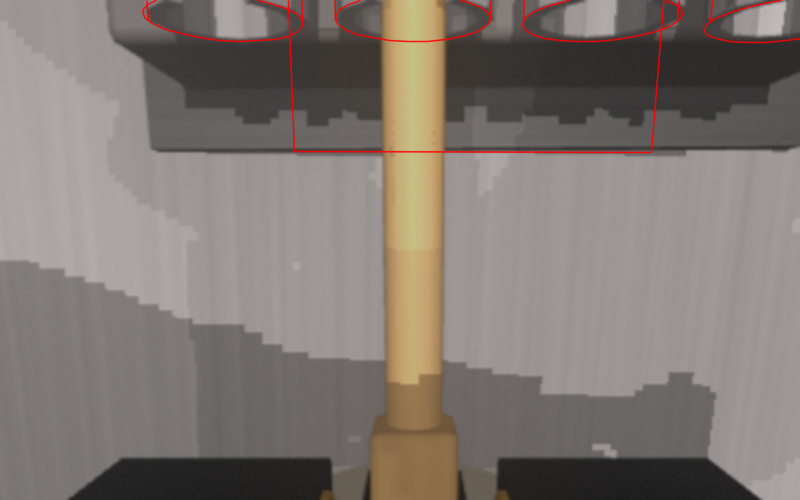

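```bash
python3 -m crank '[{"dx":0,"dy":0,"dz":-0.5,"spin":0},{"dx":0,"dy":0,"dz":-1,"spin":0},{"dx":0,"dy":0,"dz":-1.5,"spin":0},{"dx":0,"dy":0,"dz":-2,"spin":0},{"dx":0,"dy":0,"dz":-2.5,"spin":0},{"dx":0,"dy":0,"dz":-3,"spin":0},{"dx":0,"dy":0,"dz":-3.5,"spin":0}]' 0; python3 -m crank '[{"dx":0,"dy":0,"dz":-0.4,"spin":0},{"dx":0,"dy":0,"dz":-0.8,"spin":0},{"dx":0,"dy":0,"dz":-1.2,"spin":0},{"dx":0,"dy":0,"dz":-1.6,"spin":0},{"dx":0,"dy":0,"dz":-2,"spin":0},{"dx":0,"dy":0,"dz":-2.4,"spin":0},{"dx":0,"dy":0,"dz":-2.8,"spin":0},{"dx":0,"dy":0,"dz":-2.9,"spin":0},{"dx":0,"dy":0,"dz":-2.9,"spin":0}]' 0; python3 -c "
from ov import *
c=shot('side','sd14'); crop(c,220,180,160,110,5,'sd14c'); shot('wrist','w14')"
```

```text
time: 20.68
tool_pos: [571.6, -91.4, 51.3]
tcp_rot: [1.195, 1.57, -0.356]
contact_force: [1.7, -3.3, 0.2]
grip_width: 18.1
time: 21.43
tool_pos: [570.6, -62.2, 51.0]
tcp_rot: [-1.776, 1.57, 2.957]
contact_force: [0.2, 0.0, -0.5]
grip_width: 17.7
```

View pics/sd14c.png

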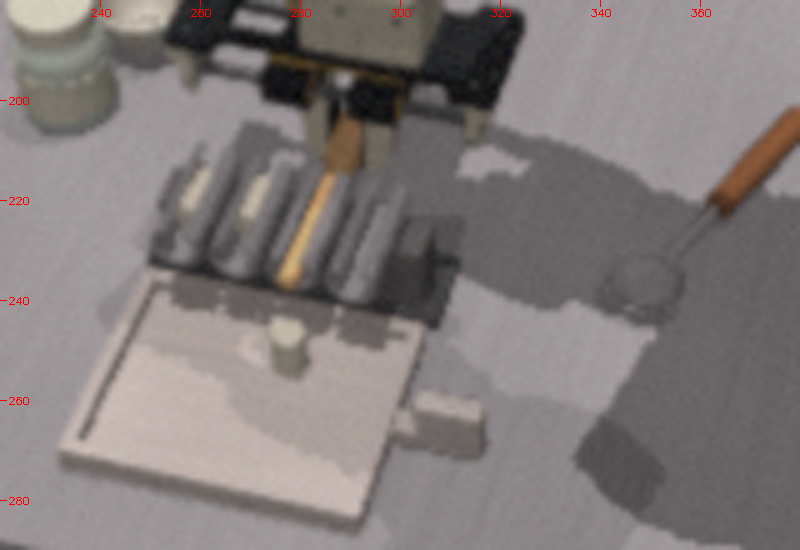

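View pics/w14.png

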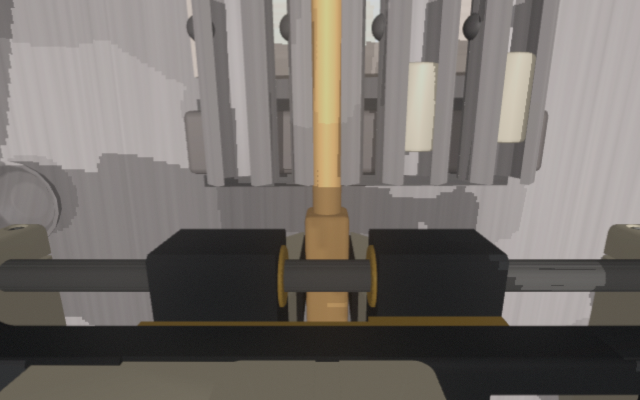

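```bash
python3 -m crank '[{"dx":0,"dy":0,"dz":1,"spin":0},{"dx":0,"dy":0,"dz":2.5,"spin":0},{"dx":0,"dy":0,"dz":4.5,"spin":0},{"dx":0,"dy":0,"dz":6.5,"spin":0},{"dx":0,"dy":0,"dz":8.5,"spin":0},{"dx":0,"dy":0,"dz":9.5,"spin":0},{"dx":0,"dy":1,"dz":9.5,"spin":0},{"dx":0,"dy":2.4,"dz":9.5,"spin":0},{"dx":0,"dy":3.4,"dz":9.5,"spin":0},{"dx":0,"dy":3.4,"dz":9.5,"spin":0},{"dx":0,"dy":3.4,"dz":9.5,"spin":0},{"dx":0,"dy":3.4,"dz":9.5,"spin":0}]' 0; python3 -c "
print('target x at y=-157:', 584.5+18.75+.02*170)"; python3 mv.py 606.6 -156 51.5 0.02; python3 -c "
from h import *
shot('wrist','w15')"
```

```text
time: 22.53
tool_pos: [605.8, -156.9, 50.8]
tcp_rot: [-1.846, 1.57, 2.886]
contact_force: [0.2, 0.3, -0.6]
grip_width: 17.7
target x at y=-157: 606.65
now [ 605.8 -156.9   50.8] toolx [-1.1e-03  3.0e-04 -1.0e+00] yaw 0.02 q6 -0.396
"dx":-0.07,"dy":0.08,"dz":-0.09,"spin":-0.000 alt spin 3.142 rows>= 0.033896153036730166
```

View pics/w15.png

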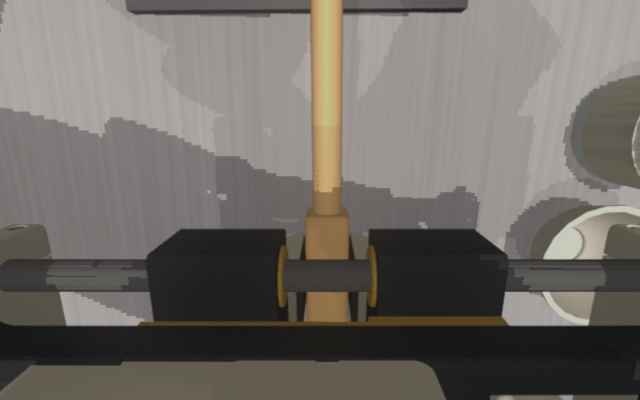

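```bash
python3 -m crank '[{"dx":-0.05,"dy":0.08,"dz":-0.6,"spin":0},{"dx":-0.05,"dy":0.08,"dz":-1.2,"spin":0},{"dx":-0.05,"dy":0.08,"dz":-1.8,"spin":0},{"dx":-0.05,"dy":0.08,"dz":-2.4,"spin":0},{"dx":-0.05,"dy":0.08,"dz":-2.9,"spin":0},{"dx":-0.05,"dy":0.08,"dz":-3,"spin":0}]' 0;  python3 -m crank '[{"dx":0,"dy":0,"dz":-0.5,"spin":0},{"dx":0,"dy":0,"dz":-1,"spin":0},{"dx":0,"dy":0,"dz":-1.5,"spin":0},{"dx":0,"dy":0,"dz":-2,"spin":0},{"dx":0,"dy":0,"dz":-2.5,"spin":0},{"dx":0,"dy":0,"dz":-3,"spin":0},{"dx":0,"dy":0,"dz":-3.5,"spin":0}]' 0; python3 -m crank '[{"dx":0,"dy":0,"dz":-0.4,"spin":0},{"dx":0,"dy":0,"dz":-0.8,"spin":0},{"dx":0,"dy":0,"dz":-1.2,"spin":0},{"dx":0,"dy":0,"dz":-1.6,"spin":0},{"dx":0,"dy":0,"dz":-2,"spin":0},{"dx":0,"dy":0,"dz":-2.4,"spin":0},{"dx":0,"dy":0,"dz":-2.8,"spin":0},{"dx":0,"dy":0,"dz":-3,"spin":0},{"dx":0,"dy":0,"dz":-3,"spin":0}]' 0; python3 -c "
from ov import *
c=shot('side','sd15'); crop(c,220,180,160,110,5,'sd15c')"
```

```text
time: 23.08
tool_pos: [606.7, -125.7, 51.7]
tcp_rot: [-2.285, 1.571, 2.449]
contact_force: [-1.0, -0.2, -1.1]
grip_width: 18.0
time: 23.67
tool_pos: [606.4, -91.8, 51.8]
tcp_rot: [1.026, 1.57, -0.525]
contact_force: [0.8, -3.4, -0.9]
grip_width: 17.6
time: 24.42
tool_pos: [605.3, -61.3, 51.5]
tcp_rot: [-2.048, 1.57, 2.685]
contact_force: [0.3, -1.0, -0.3]
grip_width: 18.0
```

View pics/sd15c.png

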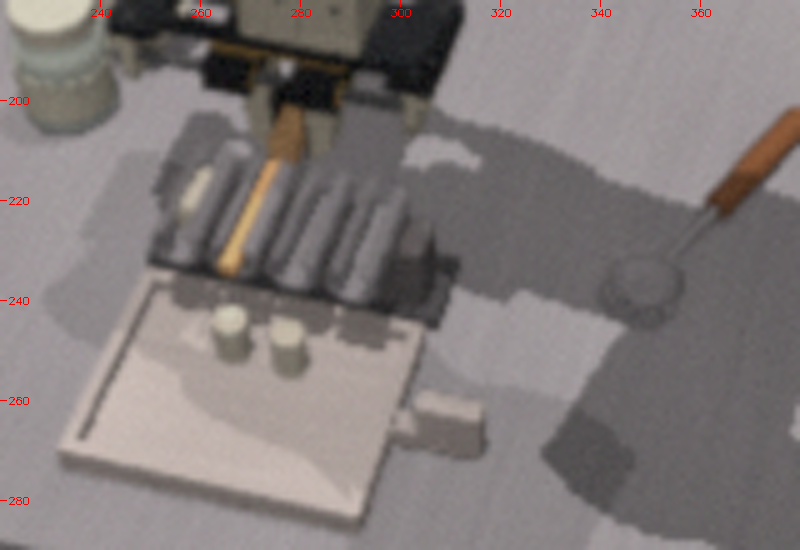

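```bash
python3 -m crank '[{"dx":0,"dy":0,"dz":1,"spin":0},{"dx":0,"dy":0,"dz":2.5,"spin":0},{"dx":0,"dy":0,"dz":4.5,"spin":0},{"dx":0,"dy":0,"dz":6.5,"spin":0},{"dx":0,"dy":0,"dz":8.5,"spin":0},{"dx":0,"dy":0,"dz":9.5,"spin":0},{"dx":0,"dy":1,"dz":9.5,"spin":0},{"dx":0,"dy":2.4,"dz":9.5,"spin":0},{"dx":0,"dy":3.4,"dz":9.5,"spin":0},{"dx":0,"dy":3.4,"dz":9.5,"spin":0},{"dx":0,"dy":3.4,"dz":9.5,"spin":0},{"dx":0,"dy":3.4,"dz":9.5,"spin":0}]' 0;  python3 mv.py 640.6 -156 51.5 0.02; python3 -c "
from h import *
shot('wrist','w16')"
```

```text
time: 25.47
tool_pos: [640.6, -156.6, 51.3]
tcp_rot: [-1.758, 1.57, 2.974]
contact_force: [0.5, 0.0, -1.3]
grip_width: 17.9
now [ 640.6 -156.6   51.3] toolx [-1.1e-03  2.0e-04 -1.0e+00] yaw 0.0198 q6 -0.375
"dx":-0.02,"dy":0.00,"dz":-0.06,"spin":-0.000 alt spin 3.141 rows>= 0.01490737564818929
```

View pics/w16.png

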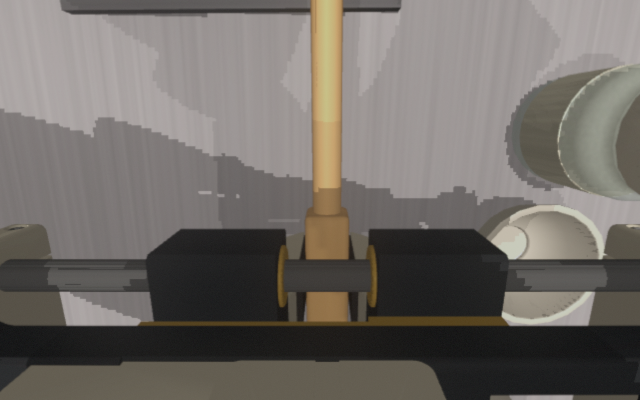

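```bash
python3 -m crank '[{"dx":0,"dy":0,"dz":-0.6,"spin":0},{"dx":0,"dy":0,"dz":-1.2,"spin":0},{"dx":0,"dy":0,"dz":-1.8,"spin":0},{"dx":0,"dy":0,"dz":-2.4,"spin":0},{"dx":0,"dy":0,"dz":-2.9,"spin":0},{"dx":0,"dy":0,"dz":-3,"spin":0}]' 0;  python3 -m crank '[{"dx":0,"dy":0,"dz":-0.5,"spin":0},{"dx":0,"dy":0,"dz":-1,"spin":0},{"dx":0,"dy":0,"dz":-1.5,"spin":0},{"dx":0,"dy":0,"dz":-2,"spin":0},{"dx":0,"dy":0,"dz":-2.5,"spin":0},{"dx":0,"dy":0,"dz":-3,"spin":0},{"dx":0,"dy":0,"dz":-3.5,"spin":0}]' 0; python3 -m crank '[{"dx":0,"dy":0,"dz":-0.4,"spin":0},{"dx":0,"dy":0,"dz":-0.8,"spin":0},{"dx":0,"dy":0,"dz":-1.2,"spin":0},{"dx":0,"dy":0,"dz":-1.6,"spin":0},{"dx":0,"dy":0,"dz":-2,"spin":0},{"dx":0,"dy":0,"dz":-2.4,"spin":0},{"dx":0,"dy":0,"dz":-2.8,"spin":0},{"dx":0,"dy":0,"dz":-3,"spin":0},{"dx":0,"dy":0,"dz":-3,"spin":0}]' 0; python3 -c "
from ov import *
c=shot('side','sd16'); crop(c,220,180,160,110,5,'sd16c')"
```

```text
time: 26.02
tool_pos: [640.7, -124.9, 51.7]
tcp_rot: [-2.441, 1.571, 2.293]
contact_force: [-0.3, -0.5, -1.2]
grip_width: 17.8
time: 26.6
tool_pos: [640.4, -91.2, 51.8]
tcp_rot: [1.055, 1.57, -0.496]
contact_force: [2.0, -2.9, 0.3]
grip_width: 17.9
time: 27.35
tool_pos: [639.3, -60.6, 51.5]
tcp_rot: [-2.019, 1.57, 2.715]
contact_force: [0.6, 0.6, 0.3]
grip_width: 17.8
```

View pics/sd16c.png

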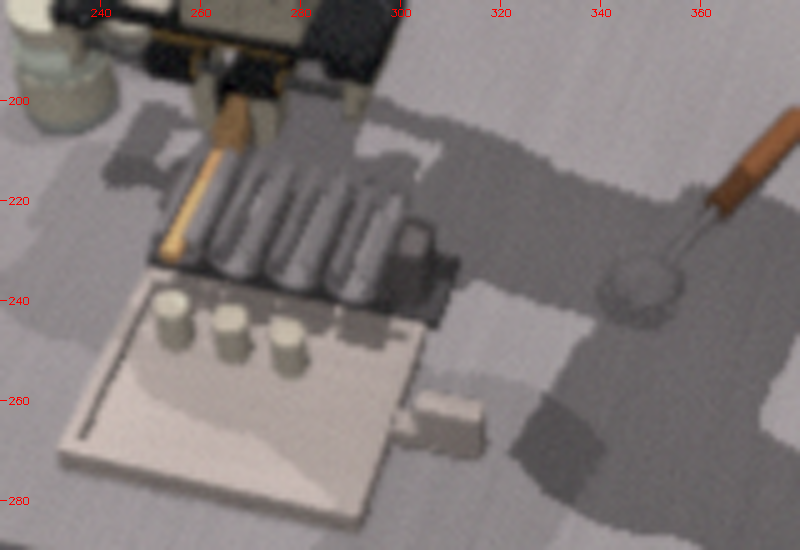

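```bash
python3 -m crank '[{"dx":0,"dy":0,"dz":1,"spin":0},{"dx":0,"dy":0,"dz":2.5,"spin":0},{"dx":0,"dy":0,"dz":4.5,"spin":0},{"dx":0,"dy":0,"dz":6.5,"spin":0},{"dx":0,"dy":0,"dz":8.5,"spin":0},{"dx":0,"dy":0,"dz":10,"spin":0},{"dx":-2,"dy":0,"dz":11,"spin":0},{"dx":-4.5,"dy":0,"dz":11,"spin":0},{"dx":-7,"dy":0,"dz":11,"spin":0},{"dx":-8.5,"dy":0,"dz":11,"spin":0},{"dx":-8.5,"dy":0,"dz":11,"spin":0},{"dx":-8.5,"dy":0,"dz":11,"spin":0}]' 0;  python3 mv.py 488 -355.9 130 1.587
```

```text
time: 28.4
tool_pos: [641.8, -172.4, 137.0]
tcp_rot: [1.055, 1.569, -0.497]
contact_force: [-0.6, -0.2, -0.5]
grip_width: 18.0
now [ 641.8 -172.4  137. ] toolx [ 1.4e-03 -8.0e-04 -1.0e+00] yaw 0.0192 q6 -0.397
"dx":0.70,"dy":-15.73,"dz":18.05,"spin":-1.568 alt spin 1.574 rows>= 12.542470092559963
```

```bash
python3 -m crank '[{"dx":0,"dy":-1,"dz":1,"spin":0.11},{"dx":0,"dy":-2,"dz":2,"spin":0.23},{"dx":0,"dy":-3.5,"dz":3.5,"spin":0.35},{"dx":0,"dy":-5,"dz":5,"spin":0.47},{"dx":0,"dy":-6.5,"dz":6.5,"spin":0.59},{"dx":0,"dy":-8,"dz":8,"spin":0.71},{"dx":0,"dy":-9.5,"dz":9.5,"spin":0.83},{"dx":0,"dy":-11,"dz":11.5,"spin":0.95},{"dx":0,"dy":-12.5,"dz":13.5,"spin":1.07},{"dx":0,"dy":-14,"dz":15,"spin":1.19},{"dx":0,"dy":-15,"dz":16.5,"spin":1.31},{"dx":0,"dy":-15.5,"dz":17.5,"spin":1.43},{"dx":0.7,"dy":-15.7,"dz":18,"spin":1.54},{"dx":0.7,"dy":-15.7,"dz":18.05,"spin":1.574},{"dx":0.7,"dy":-15.7,"dz":18.05,"spin":1.574},{"dx":0.7,"dy":-15.7,"dz":18.05,"spin":1.574},{"dx":0.7,"dy":-15.7,"dz":18.05,"spin":1.574}]' 0; python3 mv.py 488 -355.9 20 1.587; python3 -c "
from ov import *
c=shot('wrist','w17'); T=c['T']
ax=(T[0,3],T[1,3],np.arctan2(-T[1,2],-T[0,2])); print(ax)
draw(c,[((495.5,-355.8,.016),rest())],120,0,400,250,2,'w17o')"
```

```text
time: 29.82
tool_pos: [488.0, -354.6, 128.7]
tcp_rot: [-0.727, 1.569, 2.433]
contact_force: [0.7, 0.7, 0.5]
grip_width: 17.8
now [ 488.  -354.6  128.7] toolx [-1.1e-03  9.0e-04 -1.0e+00] yaw -1.5525 q6 0.797
"dx":10.87,"dy":0.14,"dz":-0.01,"spin":0.002 alt spin -3.139 rows>= 2.608069472653637
(np.float64(488.03728107291556), np.float64(-354.58109924601445), np.float64(0.018318778913309464))
```

View pics/w17o.png

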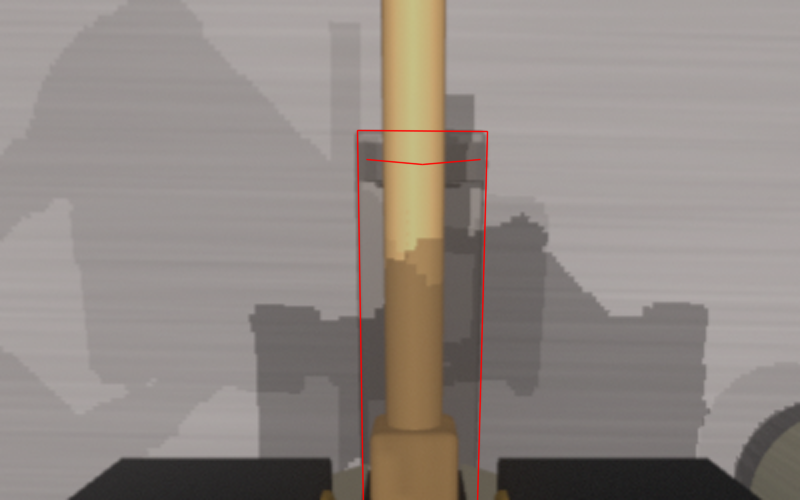

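```bash
python3 -m crank '[{"dx":1.5,"dy":0.12,"dz":0,"spin":0},{"dx":3.5,"dy":0.12,"dz":0,"spin":0},{"dx":5.5,"dy":0.12,"dz":0,"spin":0},{"dx":7.5,"dy":0.12,"dz":0,"spin":0},{"dx":9,"dy":0.12,"dz":0,"spin":0},{"dx":9.8,"dy":0.12,"dz":0,"spin":0},{"dx":10.3,"dy":0.12,"dz":0,"spin":0},{"dx":10.6,"dy":0.12,"dz":0,"spin":0},{"dx":10.8,"dy":0.12,"dz":0,"spin":0},{"dx":10.8,"dy":0.12,"dz":0,"spin":0},{"dx":10.8,"dy":0.12,"dz":0,"spin":0}]' 0
```

```text
time: 30.78
tool_pos: [488.7, -356.5, 22.4]
tcp_rot: [2.345, 1.569, -0.78]
contact_force: [0.0, -0.3, -0.7]
grip_width: 17.6
```

```bash
python3 -m crank '[{"dx":0.1,"dy":0,"dz":0,"spin":0},{"dx":0.15,"dy":0,"dz":0,"spin":0},{"dx":0.15,"dy":0,"dz":0,"spin":0},{"dx":0.15,"dy":0,"dz":0,"spin":0}]' 0; python3 -c "
from h import *
shot('wrist','w18')"
```

```text
time: 31.12
tool_pos: [488.6, -356.3, 20.6]
tcp_rot: [2.351, 1.57, -0.774]
contact_force: [0.0, -0.3, 0.3]
grip_width: 17.8
```

View pics/w18.png

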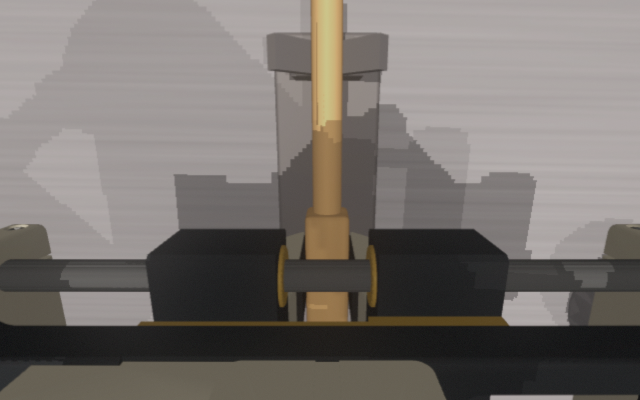

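```bash
python3 -m crank '[{"dx":0.1,"dy":0,"dz":0,"spin":0},{"dx":0.1,"dy":0,"dz":0,"spin":0},{"dx":0.1,"dy":0,"dz":0,"spin":0}]' 0; python3 -m crank '[{"dx":0,"dy":0,"dz":0,"spin":0},{"dx":0,"dy":0,"dz":0,"spin":0},{"dx":0,"dy":0,"dz":0,"spin":0},{"dx":0,"dy":0,"dz":0,"spin":0},{"dx":0,"dy":0,"dz":0,"spin":0},{"dx":0,"dy":0,"dz":0,"spin":0}]' 50
```

```text
time: 31.42
tool_pos: [488.6, -356.5, 20.3]
tcp_rot: [2.234, 1.569, -0.891]
contact_force: [-1.8, 0.9, 8.4]
grip_width: 17.4
time: 31.92
tool_pos: [488.3, -356.1, 18.9]
tcp_rot: [-0.574, 1.571, 2.584]
contact_force: [0.5, 0.1, -0.1]
grip_width: 45.3
```

Seated (8.4 N contact before release) and released. Lift and move away.

```bash
python3 -m crank '[{"dx":-1.5,"dy":0,"dz":0,"spin":0},{"dx":-4,"dy":0,"dz":0,"spin":0},{"dx":-7,"dy":0,"dz":0,"spin":0},{"dx":-11,"dy":0,"dz":0,"spin":0},{"dx":-15,"dy":0,"dz":0,"spin":0},{"dx":-19,"dy":0,"dz":0,"spin":0},{"dx":-23,"dy":0,"dz":0,"spin":0},{"dx":-24,"dy":0,"dz":4,"spin":0},{"dx":-24,"dy":0,"dz":8,"spin":0},{"dx":-24,"dy":0,"dz":8,"spin":0},{"dx":-24,"dy":0,"dz":8,"spin":0}]' 50; python3 -c "
from ov import *
c=shot('wrist','w19'); draw(c,[((495.5,-355.8,.016),rest()),((488,-356,.016),dowel(38))],120,0,400,250,2,'w19o')
c=shot('scene','sc19'); c=shot('side','sd19'); crop(c,220,110,180,120,4,'sd19c')"
```

```text
time: 32.83
tool_pos: [406.8, -357.4, 259.7]
tcp_rot: [2.159, 1.57, -0.968]
contact_force: [-0.1, -0.5, -0.3]
grip_width: 45.9
```

View pics/w19o.png

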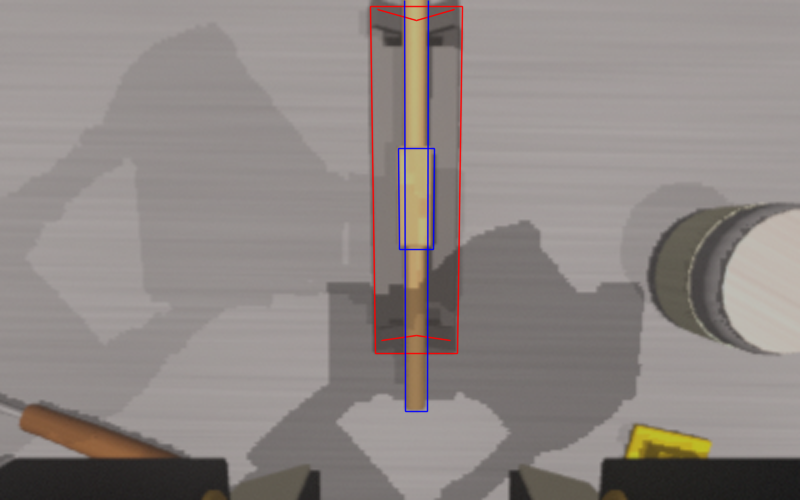

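View pics/sc19.png

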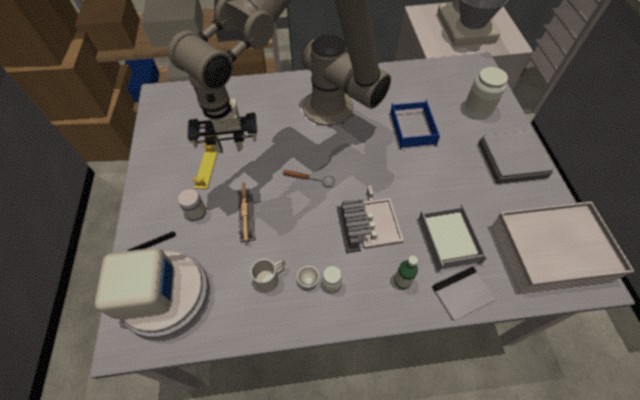

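View pics/sd19.png

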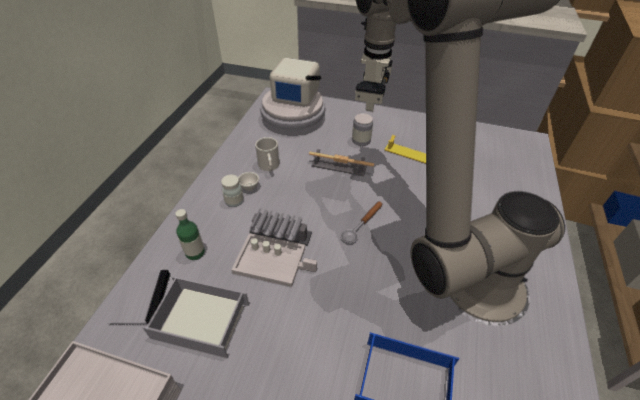

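View pics/sd19c.png

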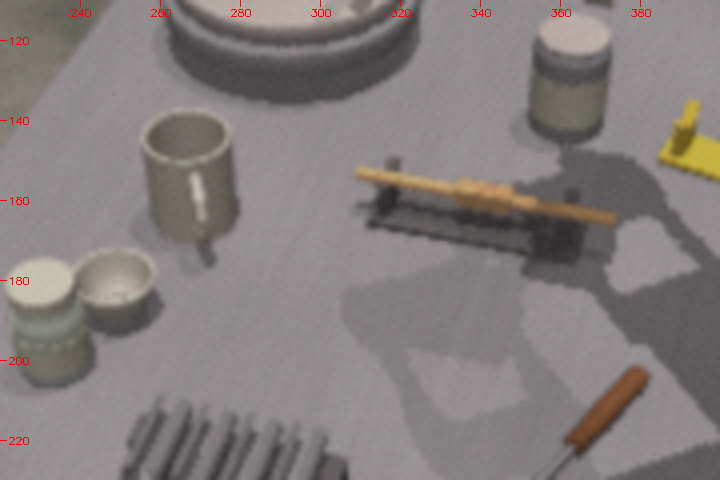

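```bash
for i in 1 2; do python3 -m crank '[{"dx":0,"dy":0,"dz":0,"spin":0},{"dx":0,"dy":0,"dz":0,"spin":0},{"dx":0,"dy":0,"dz":0,"spin":0},{"dx":0,"dy":0,"dz":0,"spin":0},{"dx":0,"dy":0,"dz":0,"spin":0},{"dx":0,"dy":0,"dz":0,"spin":0},{"dx":0,"dy":0,"dz":0,"spin":0},{"dx":0,"dy":0,"dz":0,"spin":0},{"dx":0,"dy":0,"dz":0,"spin":0},{"dx":0,"dy":0,"dz":0,"spin":0},{"dx":0,"dy":0,"dz":0,"spin":0},{"dx":0,"dy":0,"dz":0,"spin":0},{"dx":0,"dy":0,"dz":0,"spin":0},{"dx":0,"dy":0,"dz":0,"spin":0},{"dx":0,"dy":0,"dz":0,"spin":0},{"dx":0,"dy":0,"dz":0,"spin":0},{"dx":0,"dy":0,"dz":0,"spin":0},{"dx":0,"dy":0,"dz":0,"spin":0}]' 50; done; python3 -c "
from h import *
for n,t in (('scene','sc19'),('side','sd19'),('wrist','w19')):
    c=shot(n,t+'b'); d=cv2.absdiff(c['frame'],load(t)['frame']).max(2); print(n,(d>40).sum())"
```

```text
time: 34.48
tool_pos: [408.4, -357.4, 259.1]
tcp_rot: [1.652, 1.571, -1.473]
contact_force: [0.7, -0.2, 0.2]
grip_width: 46.0
time: 35.98
tool_pos: [408.4, -357.4, 259.1]
tcp_rot: [2.039, 1.571, -1.086]
contact_force: [-0.8, -0.3, 0.9]
grip_width: 45.8
scene 0
side 0
wrist 571
```

```bash
python3 -c "
from plant import bot
print(bot.close_job())"
```

```text
the job is handed in; nothing more can be done
None
```

The job is done and handed in at about 36 s. I slid the tray out from under the boards by its grip plate and set it under the open tube ends. Then I pushed out the three plugs that were there and laid the dowel back in its rest.

What the last pictures showed:
- **Plugs:** plug1, plug2 and plug3 stand in the tray and all four tubes are empty. The tube at block x = -51 mm was empty from the start, so plug0 was absent.
- **Boards:** they lie stacked inside the rack. Only the top board can be seen directly.
- **Dowel:** it lies in both saddles, within about 1–2 mm of where I meant to put it.
- **Bystanders:** they look unmoved. I compared them by eye and did not measure them.

I waited about 3 s before handing in, and the scene and side pictures did not change. The wrist picture did change a little, which I put down to the arm settling about 1.6 mm.

The highest contact force I read was about 14 N, while setting the tray down. I saw no dowel knock and no grip slackening.

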